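# Open the cash box and put away the coin rolls

## Robot

A 6-joint arm with a two-finger parallel gripper is mounted at the origin on a cart in front of the work surface, level with it; the furniture and walls round the work are solid. World frame = base frame: x ahead of the robot, y to its left, z up, the work surface at z = 0. Lengths are in m, angles in rad, forces in N, time in s.
With the tool pointing down it reaches from about 0.375 to 0.975 m from the base axis. Payload 3.8 kg.
Tool frame: the origin (TCP) lies midway between the tips of the shut fingers; the grasp point (between the pads) lies 19 mm behind it (manip.grip_point_offset is the distance from the TCP to the grasp point, in m); z points along the fingers, y is the line along which they close (so a half turn about z gives the same grasp; the last joint's range is limited). The gripper opens to 88 mm and grips with 3 to 60 N. Pads are 18 mm wide; open, the fingers measure 123 mm over their backs; the gripper's body (75 mm by 187 mm) begins 45 mm behind the grasp point.
Start: joints at [1.272, 0.264, 1.604, -0, 1.274, -0.037], TCP at [0.175, 0.652, 0.239] pointing down, gripper open.
Joint ranges: [-2.63, 2.63], [-0.94, 2.18], [0.31, 2.57], [-1.31, 4.45], [0, 2.66], [-2.55, 2.55]. Speed limits (rad/s): [2.57, 2.57, 3.14, 3.14, 3.14, 3.14].

## Interface

Orientations are given as a rotation vector (axis times angle).
In Python, from station import manip gives the robot as it stands.
- The arm moves only by the tool play_rows, never from a script. Its argument "moves" is a list of rows, each an object of numbers: "dx", "dy", "dz": the shift along the tool's x, y, z in m; "ax", "ay", "az": the turn, a rotation vector about the tool's x, y, z in degrees; "grip": the opening, from 0 (shut) to 1 (fully open). A call has 1 to 5 rows; each row shifts and turns the commanded pose from where the row before left it, along the tool's axes as they then stand; what a row does not reach is not made up. A row lasts 1/12 s, in which the tool goes at most 41.7 mm and 7.16 degrees, less where a joint would pass 70% of its speed; a pose out of reach is approached as far as the arm can. A call is refused whole if a number of a shift passes 0.0417 or a number of a turn 7.16, either way. A call with a gripper value outside its range is refused whole. The fingers move at their own pace and stop on an object; "newtons" is the grip in N (left out, the last holds). Time passes only in rows, so rows that do not move let the fingers close. It gives the time, the measured TCP pose, the force, the opening and the grip force at its end, in the units of the state.
- manip.get_state(): the state, without advancing time (a new reading comes with each control period).
- manip.capture(name): name is "scene" or "top"; returns a dict with "color" (480x640x3 uint8, blue, green, red), "vertical_fov" (degrees; the focal length in pixels is half the picture's height over the tangent of half this angle, whatever the lens; pixels are square), "cx", "cy" (the principal point, pixels), "rvec" (rotation vector, rad) and "tvec" (3), from world to camera coordinates, as OpenCV has them. Camera axes: x right, y down, z forward; pixel columns grow to the right and rows downward; lengths in m; the calibration is good to about 2 mm. A picture is of the moment at which its call begins. There is no depth.
- manip.sign_off(): hands the job in; it is judged then, once.
The state is a dict: "clock": time; "joints": joint angles; "joint_velocities": joint speeds; "tau": joint torques, N m; "position": TCP position; "ee_rot": TCP orientation; "ft_force": force on the tool from outside, world axes, zero at the start; "moment": the same for the moment, N m; "opening": finger opening in m; "gripper_force": force on a finger pad.
Only numpy, scipy, OpenCV 4.12 (cv2) and the standard library are available. Lean on these libraries where they do the work, as an engineer would, in place of code of your own. Each camera call takes 0.05 s, during which the arm holds its last target. There are 200 camera calls.

## Task

Open the cash box: get under the finger lip on the front of its lid, lift the lid and swing it right over until it rests on its stop. Then stand both paper coin rolls upright on the floor of the deep front compartment, lowering each one gently: they burst if they are dropped or tipped over. Leave the padlock, the rubber stamp and the tape measure where they are.

Things in the scene. Friction and masses are not known exactly. Their poses are not given: they have to be found in the camera images.
- cash_box: dark steel cash box, fixed; 158 (x, front to rear) by 204 (y), 80 high shut. Origin: centre of its underside; own x points from its front (lock, lip; on the left) to its rear (hinge). Walls 2 thick, rims 60 high. The deep front compartment spans own x -77 to +4, y -98 to +98, floor 2 above the counter; behind it (x +4 to +65) a raised coin tray, top 51 high.
- cash_box_lid (a joint): angle of the lid in rad: 0 shut, 1.75 resting on its stop (100 degrees, leaning back). It has no friction to speak of: below about 1.4 it falls shut by itself, beyond that it falls open onto the stop
- lid_hinge (a point): middle of the lid's hinge line: own x = +80 of the box, 61 above the counter; its axes are the box's, the hinge line is its y
- lip_edge (a point): middle of the outer edge of the lid's finger lip; moves with the lid. Flat dark steel lip, 3 thick (rolled edge 5), 116 wide along y, 20 out from the lid's front. Shut, it is level, underside 56 above the counter, this edge at own x -103, z 59 of the box: 24 of free depth under it to the box's front wall. 183 from the hinge line. Axes: the lid's (the box's when shut)
- compartment (a point): centre of the floor of the deep front compartment (81 by 196, 58 deep), axes as the box
- coin_roll_large: thick paper-wrapped coin roll standing on end, diameter 30, height 54, about 0.19 kg. Origin: centre of its underside, z up its axis
- coin_roll_small: thin paper-wrapped coin roll standing on end, diameter 23, height 44, about 0.12 kg. Origin: centre of its underside, z up its axis
- padlock: brass padlock lying flat on the counter, 57 by 40 by 14, bystander. Origin: centre of its underside
- rubber_stamp: wooden rubber stamp standing on the counter, 28 by 54 by 70 high, bystander. Origin: centre of its underside
- tape_measure: yellow and black pocket tape measure standing on the counter, 34 by 80 by 60 high, bystander. Origin: centre of its underside
There are look-alikes about, which are no part of the job. Leave any brown or orange look-alike of the coin_roll_small alone.

How it is judged:
By the outcome, as a careful person would: the job done as asked, in the order asked, and still so for the second after the job is handed in, with the robot touching nothing.
It also fails if it takes over 72 s, if anything falls off the work surface, if the arm or the gripper's body presses on something with over 40 N, if the wrist force passes 120 N, or if a joint passes its speed limit or range.

## Working session

There is one attempt and no reset: what is moved stays moved. The work goes in short steps, Python scripts to look and compute and a tool call to move; the robot and the scene stay as the last step left them, time stands still between calls to the robot, and variables do not carry over. Pictures are saved under pics/ and viewed, at most 10 in all, crops included, and the job is handed in when it is done.

Besides the shell and the picture viewer there is one more tool, called after "Emit:" by a JSON object that holds its "method" and its "body", one argument or row to a line. play_rows: Moves the arm, as the interface text tells. Its arguments: {"type":"object","properties":{"moves":{"type":"array"},"newtons":{"type":"number"}},"required":["moves"]}

```bash
ls; mkdir -p pics
cat > h.py <<'E'
import numpy as np, cv2
from station import manip
from scipy.spatial.transform import Rotation as R
def cap(n,fn=None):
    c=manip.capture(n)
    if fn: cv2.imwrite('pics/'+fn,c['color'])
    f=240/np.tan(np.radians(c['vertical_fov'])/2)
    K=np.array([[f,0,c['cx']],[0,f,c['cy']],[0,0,1]])
    M=R.from_rotvec(np.ravel(c['rvec'])).as_matrix(); t=np.ravel(c['tvec'])
    return c['color'],K,M,t
def back(cam,u,v,z):
    _,K,M,t=cam; d=M.T@np.linalg.solve(K,[u,v,1]); o=-M.T@t
    return o+d*(z-o[2])/d[2]
def proj(cam,P):
    _,K,M,t=cam; q=K@(M@np.asarray(P,float)+t); return q[:2]/q[2]
E
python3 - <<'E'
from h import *
import pickle
for n in('scene','top'):
    c=cap(n,n+'0.png'); pickle.dump(c,open(n+'0.pkl','wb')); print(n,c[1][0],-c[2].T@c[3],c[2][2])
print(manip.get_state())
E
```

```text
pics
scene [610.05024221   0.         323.04863285] [-0.2716708  -0.58849715  0.75888777] [ 0.64780119  0.51740405 -0.55914816]
top [536.55772597   0.         310.41274086] [0.45823826 0.02928904 1.37483877] [ 0.05534946 -0.0105497  -0.99841131]
{'clock': 0.1, 'joints': array([ 1.27207399e+00,  2.64663727e-01,  1.60522334e+00,  4.11574494e-06,
        1.27368029e+00, -3.68560473e-02]), 'joint_velocities': array([ 0.00068926,  0.00047472, -0.00602795, -0.0014843 ,  0.0001352 ,
       -0.00161147]), 'tau': array([ 7.81506387e-04, -5.03617680e+01, -3.58069324e+01,  7.32277357e-02,
        2.32749421e-02, -4.97945143e-05]), 'position': array([0.17453285, 0.65139353, 0.2375296 ]), 'ee_rot': array([-4.10122445e-01, -3.11436965e+00,  3.05694191e-03]), 'ft_force': array([-0.11091124,  0.12042948, -0.08189182]), 'moment': array([-0.04128087, -0.02166917, -0.0274436 ]), 'gripper_force': 0.0, 'opening': 0.0882872641615303}
```

View pics/scene0.png

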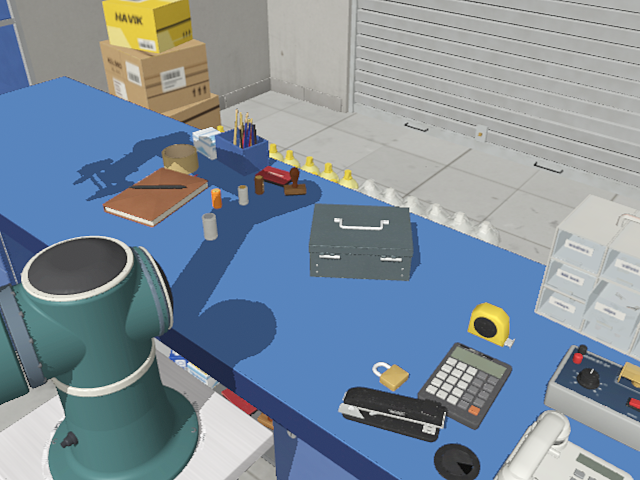

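View pics/top0.png

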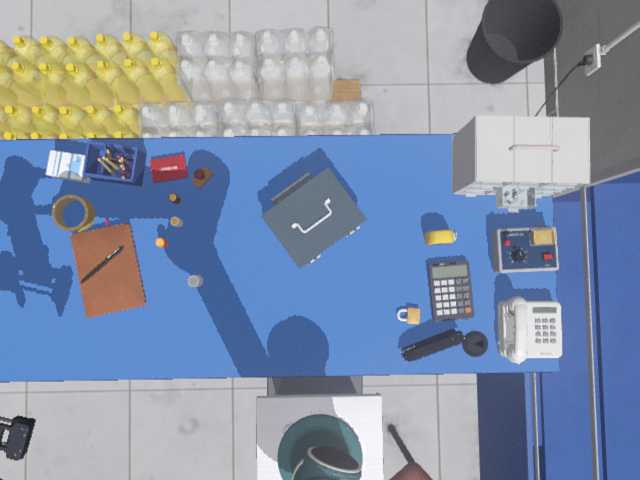

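Top view: the box is at about (315,217). Its lip is on the upper-left side (292,188), so the front faces away from the robot, and the hinges are at (315,260) and (350,235).

Roll candidates, as top / scene pixels:
- Thick grey: (195,281) / (210,227). This is the large roll.
- Thin grey: (176,222) / (243,195). This is the small roll.
- Orange (161,243) and brown (174,198) are look-alikes and stay where they are.

I'll check this in a crop.

Run:
```python
import cv2,numpy as np
a=cv2.imread('pics/top0.png')[155:305,145:375]; b=cv2.imread('pics/scene0.png')[160:290,190:420]
r=lambda i:cv2.resize(i,None,fx=3.4,fy=3.4,interpolation=cv2.INTER_CUBIC)
cv2.imwrite('pics/c1.png',r(a)); cv2.imwrite('pics/c2.png',r(b))
```

```text
(no output)
```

View pics/c1.png

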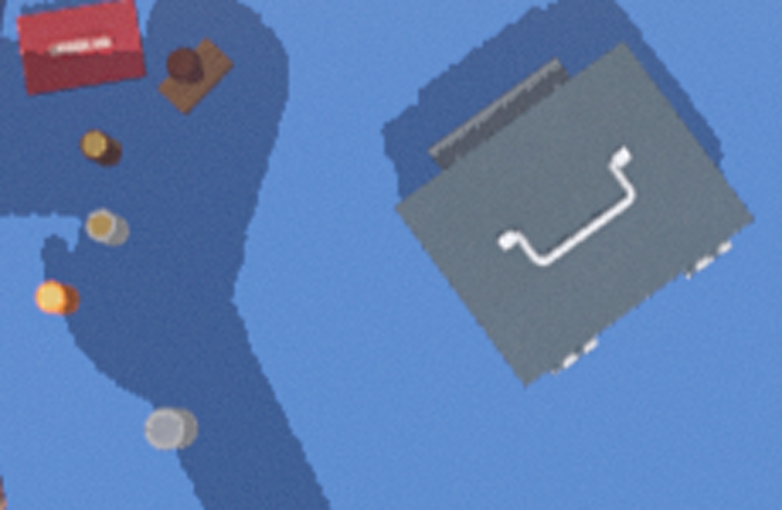

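View pics/c2.png

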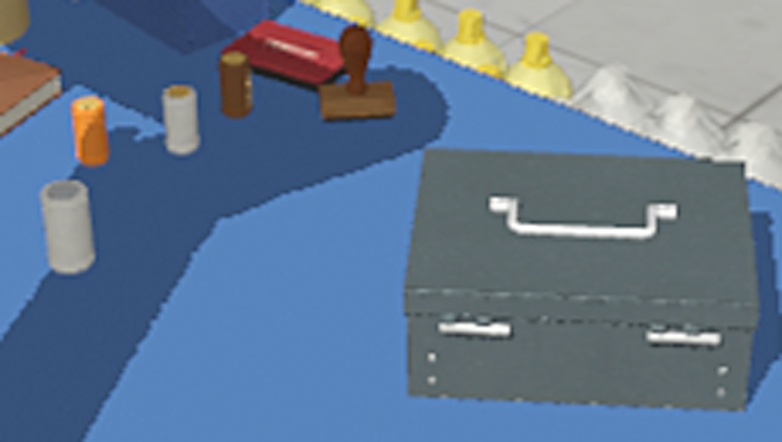

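The crops confirm the choice. In c1/c2 the large grey roll's top is at (168,428) / (65,190) and the small grey roll's top at (102,225) / (180,93). The lip edge in c1 runs from (430,152) to (557,59). Lid corners in c1 are (396,208), (625,42), (753,219) and (527,385).

```bash
cat > m.py <<'E'
from h import *
import pickle
T=pickle.load(open('top0.pkl','rb'));S=pickle.load(open('scene0.pkl','rb'))
f=lambda p:(p[0]/3.4+145-.35,p[1]/3.4+155-.35)
g=lambda p:(p[0]/3.4+190-.35,p[1]/3.4+160-.35)
E
python3 - <<'E'
from m import *
from scipy.optimize import least_squares
np.set_printoptions(precision=4,suppress=True)
C=[back(T,*f(p),.08) for p in[(396,208),(625,42),(753,219),(527,385)]]
for i in range(4): print(C[i],np.linalg.norm(C[i]-C[i-1]))
L=[back(T,*f(p),.059) for p in[(430,152),(557,59)]]; print('lip',L,np.linalg.norm(L[0]-L[1]))
Sc=[back(S,*g(p),.08) for p in[(427,150),(745,163)]]; print('scene far corners',Sc)
for n,z,a,b in(('L',.054,(168,428),(65,190)),('S',.044,(102,225),(180,93))): print(n,back(T,*f(a),z),back(S,*g(b),z))
# fit box yaw/centre: own corners A(front,?)...
own=[(-79,102),(-79,-102),(79,-102),(79,102)]
def pose(v): 
    c,s=np.cos(v[2]),np.sin(v[2]); return lambda x,y,z:np.array([v[0]+(c*x-s*y)/1e3,v[1]+(s*x+c*y)/1e3,z/1e3])
pix=[f(p) for p in[(396,208),(625,42),(753,219),(527,385)]]
for sg in(1,-1):
  def res(v):
    w=pose(v); return np.ravel([proj(T,w(x,sg*y,80))-p for(x,y),p in zip(own,pix)])
  s=least_squares(res,[.5,0,-2.5]); print(sg,s.x,s.cost,s.fun)
  if s.cost<20:
    w=pose(s.x); print('lip edge',w(-103,0,59),'ends',proj(T,w(-103,58,59)),proj(T,w(-103,-58,59)),f((430,152)),f((557,59)),'scene far corners',[proj(S,w(-79,y,80)) for y in(102,-102)],g((427,150)),g((745,163)))
    print('compartment',w(-36.5,0,2))
E
```

```text
[0.6009 0.1338 0.08  ] 0.15684260405347614
[ 0.7178 -0.0316  0.08  ] 0.20257146103627244
[ 0.589  -0.1205  0.08  ] 0.1565718801738417
[0.4734 0.0425 0.08  ] 0.19989176733333067
lip [array([0.6436, 0.1104, 0.059 ]), array([0.7103, 0.0172, 0.059 ])] 0.11462352408232736
scene far corners [array([0.6036, 0.133 , 0.08  ]), array([ 0.7191, -0.0319,  0.08  ])]
L [0.447 0.302 0.054] [0.4513 0.3074 0.054 ]
S [0.5958 0.3515 0.044 ] [0.5997 0.3538 0.044 ]
1 [0.5961 0.0062 0.607 ] 8391.263595923734 [ 37.5555  52.2077  38.5233  51.8672 -37.2591 -52.6182 -39.0225 -52.8446]
-1 [ 0.5953  0.006  -2.5267] 0.962716545712643 [-0.4577 -0.0262  0.0401 -0.3379  0.9411 -0.2674 -0.5169  0.6125]
lip edge [0.6794 0.0655 0.059 ] ends [308.0852 170.9705] [270.1214 198.4253] (271.1205882352941, 199.3558823529412) (308.47352941176473, 172.00294117647059) scene far corners [array([408.5628, 207.6372]), array([313.7725, 203.943 ])] (315.23823529411766, 203.76764705882354) (408.7676470588235, 207.59117647058824)
compartment [0.6251 0.0271 0.002 ]
```

Run:
```python
from h import *
print([n for n in dir(manip) if n[0]!='_'], manip.grip_point_offset)
s=manip.get_state(); print(R.from_rotvec(s['ee_rot']).as_matrix())
```

```text
['PlanningError', 'capture', 'get_state', 'grip_point_offset', 'sign_off'] 0.0187
[[-9.65908173e-01  2.58884259e-01 -5.84915388e-04]
 [ 2.58884909e-01  9.65906334e-01 -1.88609304e-03]
 [ 7.66936780e-05 -1.97321845e-03 -9.99998050e-01]]
```

Emit:
{"method": "play_rows", "body": {
  "moves": [
    {"dz":-0.04,"grip":0},
    {"dz":-0.04},
    {"ay":7},
    {"ay":7},
    {"ay":7}
  ]
}}

```text
$.moves[0]: bad value
```

Run:
```python
from h import *
s=manip.get_state(); print(s['clock'],s['joints'],s['position'],R.from_rotvec(s['ee_rot']).as_matrix())
```

```text
0.1 [ 1.27207399e+00  2.64663727e-01  1.60522334e+00  4.11574494e-06
  1.27368029e+00 -3.68560473e-02] [0.17453285 0.65139353 0.2375296 ] [[-9.65908173e-01  2.58884259e-01 -5.84915388e-04]
 [ 2.58884909e-01  9.65906334e-01 -1.88609304e-03]
 [ 7.66936780e-05 -1.97321845e-03 -9.99998050e-01]]
```

Emit:
{"method": "play_rows", "body": {
  "moves": [
    {"dx":0.0,"dy":0.0,"dz":-0.04,"ax":0.0,"ay":0.0,"az":0.0,"grip":0.0},
    {"dx":0.0,"dy":0.0,"dz":-0.04,"ax":0.0,"ay":0.0,"az":0.0,"grip":0.0},
    {"dx":0.0,"dy":0.0,"dz":0.0,"ax":7.0,"ay":0.0,"az":0.0,"grip":0.0},
    {"dx":0.0,"dy":0.0,"dz":0.0,"ax":7.0,"ay":0.0,"az":0.0,"grip":0.0},
    {"dx":0.0,"dy":0.0,"dz":0.0,"ax":7.0,"ay":0.0,"az":0.0,"grip":0.0}
  ]
}}

```text
clock: 0.52
position: [0.1748, 0.6522, 0.3224]
ee_rot: [-0.397, -3.017, 0.559]
ft_force: [0.2, 0.6, -1.5]
opening: 0.057
gripper_force: 0.0
```

Run:
```python
from h import *
s=manip.get_state(); print(s['clock'],s['joints'],s['position'],R.from_rotvec(s['ee_rot']).as_matrix())
```

```text
0.5167 [ 1.27779036  0.47576122  1.21084205 -0.01173064  1.82114825 -0.03190275] [0.17480257 0.65223306 0.32243092] [[-9.65909260e-01  2.41780542e-01 -9.25282149e-02]
 [ 2.58880764e-01  9.01793748e-01 -3.46047375e-01]
 [-2.26156286e-04 -3.58204139e-01 -9.33643264e-01]]
```

```bash
cat >> h.py <<'E'
def plan(P,Rt=None,cur=None):
    "translation in tool axes (mm) then rotation (deg, tool axes) to reach P,Rt"
    s=manip.get_state(); Rc=R.from_rotvec(s['ee_rot']) if cur is None else cur[1]; p=s['position'] if cur is None else cur[0]
    d=Rc.inv().apply(np.asarray(P)-p)*1e3; print('shift',d.round(1),'rows',np.linalg.norm(d)/41.7)
    if Rt is not None:
        w=np.degrees((Rc.inv()*Rt).as_rotvec()); print('turn',w.round(2),'rows',np.abs(w).max()/7.16)
def tool(phi,psi,ysign=1):
    "tool tilted phi from down, its back pointing to azimuth psi; y = right of that"
    f,a=np.radians([phi,psi]); z=np.array([-np.sin(f)*np.cos(a),-np.sin(f)*np.sin(a),-np.cos(f)])
    y=ysign*np.array([np.sin(a),-np.cos(a),0]); return R.from_matrix(np.c_[np.cross(y,z),y,z])
E
python3 - <<'E'
from h import *
s=manip.get_state(); Rc=R.from_rotvec(s['ee_rot'])*R.from_rotvec([np.radians(-20.9),0,0])
print(Rc.as_matrix()); plan([.705,.088,.28],tool(0,25),(s['position'],Rc))
plan([0,0,0],tool(50,25),(s['position'],tool(0,25)))
E
```

```text
[[-9.65909260e-01  2.58880795e-01 -1.87965326e-04]
 [ 2.58880764e-01  9.65908003e-01 -1.57490825e-03]
 [-2.26156286e-04 -1.56987907e-03 -9.99998742e-01]]
shift [-658.2 -407.7   43.2] rows 18.595087439141267
turn [-2.0e-02  1.2e-01  1.4e+02] rows 19.55255470281334
shift [-434.1  517.2  322.4] rows 17.944406843940055
turn [  0. -50.  -0.] rows 6.983240223463687
```

Emit:
{"method": "play_rows", "body": {
  "moves": [
    {"ax":-7.0},
    {"ax":-7.0},
    {"ax":-7.0}
  ]
}}

```text
$.moves[0]: bad value
```

Emit:
{"method": "play_rows", "body": {
  "moves": [
    {"dx":0,"dy":0,"dz":0,"ax":-7,"ay":0,"az":0,"grip":0},
    {"dx":0,"dy":0,"dz":0,"ax":-7,"ay":0,"az":0,"grip":0},
    {"dx":0,"dy":0,"dz":0,"ax":-7,"ay":0,"az":0,"grip":0},
    {"dx":-0.033,"dy":-0.0204,"dz":0.002,"ax":0,"ay":0,"az":0,"grip":0},
    {"dx":-0.033,"dy":-0.0204,"dz":0.002,"ax":0,"ay":0,"az":0,"grip":0}
  ]
}}

```text
clock: 0.93
position: [0.2268, 0.5951, 0.3136]
ee_rot: [-0.404, -3.115, 0.001]
ft_force: [0.6, 0.6, 0.7]
opening: 0.0233
gripper_force: 0.0
```

Emit:
{"method": "play_rows", "body": {
  "moves": [
    {"dx":-0.033,"dy":-0.0204,"dz":0.002,"ax":0,"ay":0,"az":0,"grip":0},
    {"dx":-0.033,"dy":-0.0204,"dz":0.002,"ax":0,"ay":0,"az":0,"grip":0},
    {"dx":-0.033,"dy":-0.0204,"dz":0.002,"ax":0,"ay":0,"az":0,"grip":0},
    {"dx":-0.033,"dy":-0.0204,"dz":0.002,"ax":0,"ay":0,"az":0,"grip":0},
    {"dx":-0.033,"dy":-0.0204,"dz":0.002,"ax":0,"ay":0,"az":0,"grip":0}
  ]
}}

```text
clock: 1.35
position: [0.3616, 0.4525, 0.3041]
ee_rot: [-0.409, -3.114, 0.001]
ft_force: [1.0, -0.2, 0.4]
opening: 0.0003
gripper_force: 0.0
```

Emit:
{"method": "play_rows", "body": {
  "moves": [
    {"dx":-0.033,"dy":-0.0204,"dz":0.002,"ax":0,"ay":0,"az":0,"grip":0},
    {"dx":-0.033,"dy":-0.0204,"dz":0.002,"ax":0,"ay":0,"az":0,"grip":0},
    {"dx":-0.033,"dy":-0.0204,"dz":0.002,"ax":0,"ay":0,"az":0,"grip":0},
    {"dx":-0.033,"dy":-0.0204,"dz":0.002,"ax":0,"ay":0,"az":0,"grip":0},
    {"dx":-0.033,"dy":-0.0204,"dz":0.002,"ax":0,"ay":0,"az":0,"grip":0}
  ]
}}

```text
clock: 1.77
position: [0.4946, 0.3113, 0.2942]
ee_rot: [-0.41, -3.114, 0.0]
ft_force: [1.0, 1.0, 1.1]
opening: 0.0006
gripper_force: 0.0
```

Emit:
{"method": "play_rows", "body": {
  "moves": [
    {"dx":-0.033,"dy":-0.0204,"dz":0.002,"ax":0,"ay":0,"az":0,"grip":0},
    {"dx":-0.033,"dy":-0.0204,"dz":0.002,"ax":0,"ay":0,"az":0,"grip":0},
    {"dx":-0.033,"dy":-0.0204,"dz":0.002,"ax":0,"ay":0,"az":0,"grip":0},
    {"dx":-0.033,"dy":-0.0204,"dz":0.002,"ax":0,"ay":0,"az":0,"grip":0},
    {"dx":-0.033,"dy":-0.0204,"dz":0.002,"ax":0,"ay":0,"az":0,"grip":0}
  ]
}}

```text
clock: 2.18
position: [0.6275, 0.1701, 0.284]
ee_rot: [-0.41, -3.114, 0.0]
ft_force: [0.0, 0.6, -0.2]
opening: 0.0005
gripper_force: 0.0
```

Emit:
{"method": "play_rows", "body": {
  "moves": [
    {"dx":-0.033,"dy":-0.0204,"dz":0.002,"ax":0,"ay":0,"az":0,"grip":0},
    {"dx":-0.033,"dy":-0.0204,"dz":0.002,"ax":0,"ay":0,"az":0,"grip":0},
    {"dx":-0.033,"dy":-0.0204,"dz":0.002,"ax":0,"ay":0,"az":0,"grip":0},
    {"dx":0,"dy":0,"dz":0,"ax":0,"ay":0,"az":7,"grip":0},
    {"dx":0,"dy":0,"dz":0,"ax":0,"ay":0,"az":7,"grip":0}
  ]
}}

```text
clock: 2.6
position: [0.7075, 0.0844, 0.2766]
ee_rot: [-0.8, -3.036, 0.002]
ft_force: [-0.7, 0.5, 0.4]
opening: 0.0003
gripper_force: 0.0
```

Emit:
{"method": "play_rows", "body": {
  "moves": [
    {"dx":0,"dy":0,"dz":0,"ax":0,"ay":0,"az":7,"grip":0},
    {"dx":0,"dy":0,"dz":0,"ax":0,"ay":0,"az":7,"grip":0},
    {"dx":0,"dy":0,"dz":0,"ax":0,"ay":0,"az":7,"grip":0},
    {"dx":0,"dy":0,"dz":0,"ax":0,"ay":0,"az":7,"grip":0},
    {"dx":0,"dy":0,"dz":0,"ax":0,"ay":0,"az":7,"grip":0}
  ]
}}

```text
clock: 3.02
position: [0.7063, 0.087, 0.2778]
ee_rot: [-1.672, -2.658, 0.001]
ft_force: [0.1, 0.5, 0.2]
opening: 0.0001
gripper_force: 0.0
```

Run:
```python
from h import *
s=manip.get_state(); print(s['clock'],s['joints'],s['position']); plan([.705,.088,.28],tool(0,25))
```

```text
3.0167 [ 8.75397224e-02  3.14663131e-01  1.46830351e+00  1.65834690e-05
  1.36012753e+00 -3.60111317e-01] [0.70625935 0.08698541 0.27778738]
shift [ 1.5 -0.7 -2.2] rows 0.06572244737209246
turn [-9.000e-02  4.000e-02  9.065e+01] rows 12.660376715986239
```

Emit:
{"method": "play_rows", "body": {
  "moves": [
    {"dx":0,"dy":0,"dz":0,"ax":0,"ay":0,"az":7,"grip":0},
    {"dx":0,"dy":0,"dz":0,"ax":0,"ay":0,"az":7,"grip":0},
    {"dx":0,"dy":0,"dz":0,"ax":0,"ay":0,"az":7,"grip":0},
    {"dx":0,"dy":0,"dz":0,"ax":0,"ay":0,"az":7,"grip":0},
    {"dx":0,"dy":0,"dz":0,"ax":0,"ay":0,"az":7,"grip":0}
  ]
}}

```text
clock: 3.43
position: [0.7063, 0.087, 0.2778]
ee_rot: [-2.394, -2.033, 0.002]
ft_force: [0.3, -0.1, -0.2]
opening: 0.0005
gripper_force: 0.0
```

Emit:
{"method": "play_rows", "body": {
  "moves": [
    {"dx":0,"dy":0,"dz":0,"ax":0,"ay":0,"az":7,"grip":0},
    {"dx":0,"dy":0,"dz":0,"ax":0,"ay":0,"az":7,"grip":0},
    {"dx":0,"dy":0,"dz":0,"ax":0,"ay":0,"az":7,"grip":0},
    {"dx":0,"dy":0,"dz":0,"ax":0,"ay":0,"az":7,"grip":0},
    {"dx":0,"dy":0,"dz":0,"ax":0,"ay":0,"az":7,"grip":0}
  ]
}}

```text
clock: 3.85
position: [0.7062, 0.0871, 0.2778]
ee_rot: [-2.895, -1.219, 0.002]
ft_force: [-0.4, -0.1, -0.1]
opening: 0.0002
gripper_force: 0.0
```

Emit:
{"method": "play_rows", "body": {
  "moves": [
    {"dx":0,"dy":0,"dz":0,"ax":0,"ay":0,"az":7,"grip":0},
    {"dx":0,"dy":0,"dz":0,"ax":0,"ay":0,"az":7,"grip":0},
    {"dx":0,"dy":0,"dz":0,"ax":0,"ay":-7,"az":0,"grip":0},
    {"dx":0,"dy":0,"dz":0,"ax":0,"ay":-7,"az":0,"grip":0},
    {"dx":0,"dy":0,"dz":0,"ax":0,"ay":-7,"az":0,"grip":0}
  ]
}}

```text
clock: 4.27
position: [0.7061, 0.0865, 0.2802]
ee_rot: [2.876, 0.822, -0.539]
ft_force: [0.9, -0.5, 0.4]
opening: 0.0005
gripper_force: 0.0
```

Emit:
{"method": "play_rows", "body": {
  "moves": [
    {"dx":0,"dy":0,"dz":0,"ax":0,"ay":-7,"az":0,"grip":0},
    {"dx":0,"dy":0,"dz":0,"ax":0,"ay":-7,"az":0,"grip":0},
    {"dx":0,"dy":0,"dz":0,"ax":0,"ay":-7,"az":0,"grip":0},
    {"dx":0,"dy":0,"dz":0,"ax":0,"ay":-7,"az":0,"grip":0},
    {"dx":0,"dy":0,"dz":0,"ax":0,"ay":0,"az":0,"grip":0}
  ]
}}

```text
clock: 4.68
position: [0.7064, 0.0886, 0.2659]
ee_rot: [2.551, 0.739, -1.195]
ft_force: [0.8, 0.7, -5.1]
opening: 0.0005
gripper_force: 0.0
```

Run:
```python
from h import *
s=manip.get_state(); print(s['clock'],s['joints'],s['position']); plan([.714,.090,.030],tool(50,25))
cap('scene','s1.png')
```

```text
4.6833 [ 0.21295957  0.88499992  0.84607467 -0.33110952  2.22766206  1.13030869] [0.70640573 0.08860138 0.26589817]
shift [185.5   4.4 145.9] rows 5.660060537102385
turn [5.23 0.09 4.88] rows 0.7298407727033721
```

Emit:
{"method": "play_rows", "body": {
  "moves": [
    {"dx":0.022,"dy":0.0005,"dz":0.0175,"ax":1,"ay":0,"az":1,"grip":0},
    {"dx":0.022,"dy":0.0005,"dz":0.0175,"ax":1,"ay":0,"az":1,"grip":0},
    {"dx":0.022,"dy":0.0005,"dz":0.0175,"ax":1,"ay":0,"az":1,"grip":0},
    {"dx":0.022,"dy":0.0005,"dz":0.0175,"ax":1,"ay":0,"az":1,"grip":0},
    {"dx":0.022,"dy":0.0005,"dz":0.0175,"ax":1,"ay":0,"az":1,"grip":0}
  ]
}}

```text
clock: 5.15
position: [0.7141, 0.0872, 0.1408]
ee_rot: [2.645, 0.576, -1.188]
ft_force: [0.1, -0.8, 0.1]
opening: 0.0005
gripper_force: 0.0
```

Run:
```python
from h import *
s=manip.get_state(); print(s['clock'],s['joints'],s['position'],s['ft_force']); plan([.714,.090,.030],tool(50,25))
cap('scene','s2.png')
```

```text
5.15 [ 0.17892107  0.97818112  0.89770954 -0.22511953  2.083674    1.295646  ] [0.71413661 0.08720148 0.14084578] [ 0.10963759 -0.79756932  0.14211187]
shift [83.7 -3.7 72.7] rows 2.6590211727522375
turn [ 0.22 -1.51 -0.55] rows 0.21090008696788362
```

View pics/s2.png

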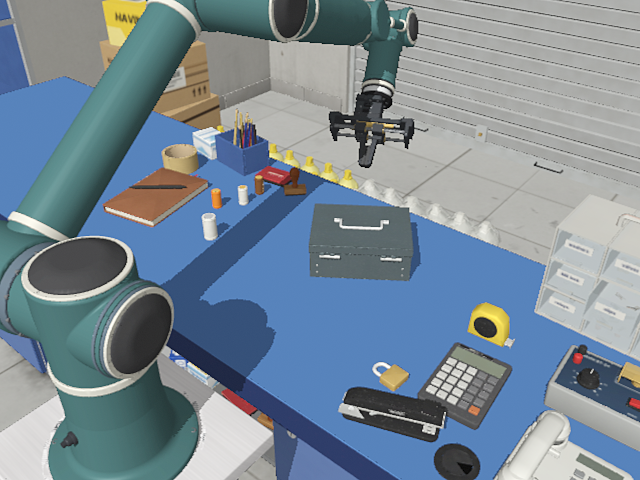

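Picture s2 shows the tilted gripper beyond the box with its tip at (368,162), and everything else is in place. Next I lower it and slide it under the lip.

Emit:
{"method": "play_rows", "body": {
  "moves": [
    {"dx":0.0209,"dy":-0.0009,"dz":0.0182,"ax":0,"ay":-0.4,"az":0,"grip":0},
    {"dx":0.0209,"dy":-0.0009,"dz":0.0182,"ax":0,"ay":-0.4,"az":0,"grip":0},
    {"dx":0.0209,"dy":-0.0009,"dz":0.0182,"ax":0,"ay":-0.4,"az":0,"grip":0},
    {"dx":0.0209,"dy":-0.0009,"dz":0.0182,"ax":0,"ay":-0.4,"az":0,"grip":0},
    {"dx":0,"dy":0,"dz":0,"ax":0,"ay":0,"az":0,"grip":0}
  ]
}}

```text
clock: 5.62
position: [0.7088, 0.0888, 0.0238]
ee_rot: [2.616, 0.574, -1.239]
ft_force: [-1.3, -0.6, -1.9]
opening: 0.0002
gripper_force: 0.0
```

Run:
```python
from h import *
s=manip.get_state(); print(s['clock'],s['joints'],s['position'],s['ft_force']); plan([.666,.056,.031],tool(50,25))
cap('top','t2.png')
a=cv2.imread('pics/t2.png')[130:290,220:400]; cv2.imwrite('pics/t2c.png',cv2.resize(a,None,fx=3.5,fy=3.5,interpolation=2))
```

```text
5.6167 [ 0.18350726  1.10296708  0.91033005 -0.21695228  1.98920206  1.32497131] [0.70879314 0.0888038  0.02378686] [-1.29271281 -0.60151976 -1.87513244]
shift [-38.8  11.8  36.3] rows 1.3045588696176187
turn [ 0.17  0.77 -0.32] rows 0.10787409252624745
```

View pics/t2c.png

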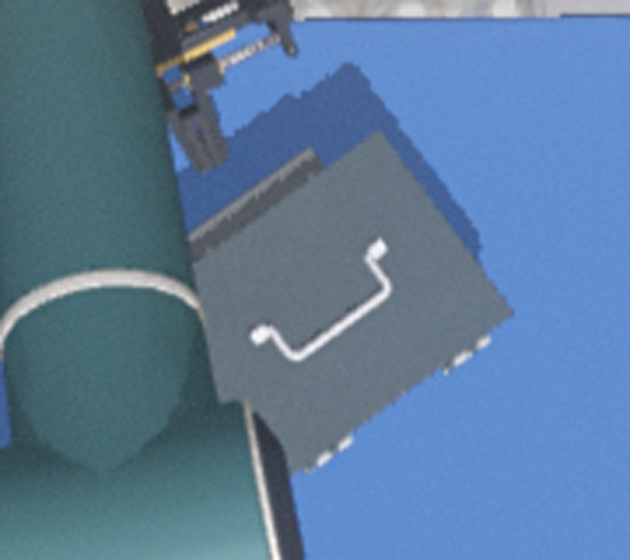

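The crop shows the fingertips at (212,165), about 35 mm short of the lip edge, which matches the estimate. Sliding in.

Emit:
{"method": "play_rows", "body": {
  "moves": [
    {"dx":-0.0097,"dy":0.003,"dz":0.009,"ax":0,"ay":0,"az":0,"grip":0},
    {"dx":-0.0097,"dy":0.003,"dz":0.009,"ax":0,"ay":0,"az":0,"grip":0},
    {"dx":-0.0097,"dy":0.003,"dz":0.009,"ax":0,"ay":0,"az":0,"grip":0},
    {"dx":-0.0097,"dy":0.003,"dz":0.009,"ax":0,"ay":0,"az":0,"grip":0},
    {"dx":0,"dy":0,"dz":0,"ax":0,"ay":0,"az":0,"grip":0}
  ]
}}

```text
clock: 6.08
position: [0.6734, 0.0578, 0.0407]
ee_rot: [2.63, 0.575, -1.208]
ft_force: [7.0, 4.7, -0.3]
opening: 0.0001
gripper_force: 3.2
```

Run:
```python
from h import *
s=manip.get_state(); print(s['clock'],s['joints'],s['position'],s['ft_force'])
# lid arc plan: tip at radius rho from hinge (own x-z), offset below the lip
c,sn=np.cos(-2.527),np.sin(-2.527); o=np.array([.5945,.0055])
own=lambda p:(np.r_[np.array([[c,sn],[-sn,c]])@(np.asarray(p[:2])-o),p[2]])*1e3
print('own',own(s['position']))
```

```text
6.0833 [ 0.15740493  0.98430643  1.08809157 -0.23016575  1.90384705  1.31862298] [0.67339366 0.05780906 0.04065172] [ 7.01663111  4.74360295 -0.30183357]
own [-94.61953458   2.75517114  40.65171888]
```

```bash
cat >> h.py <<'E'
c_,s_=np.cos(-2.527),np.sin(-2.527); B=np.array([[c_,-s_,0],[s_,c_,0],[0,0,1]]); O=np.array([.5945,.0055,0])
own=lambda p:(B.T@(np.asarray(p)-O))*1e3
wor=lambda q:B@(np.asarray(q)/1e3)+O
def ownshift(*q):
    Rc=R.from_rotvec(manip.get_state()['ee_rot']); print(q,'->',(Rc.inv().apply(B@np.array(q,float))).round(1))
E
python3 - <<'E'
from h import *
for q in((-10,0,0),(0,0,-10),(0,10,0)): ownshift(*q)
E
```

```text
(-10, 0, 0) -> [ 6.4 -1.8 -7.5]
(0, 0, -10) -> [ 7.6 -0.1  6.5]
(0, 10, 0) -> [ 1.2  9.8 -1.3]
```

Back out 10, lower 15, then come in 16.

Emit:
{"method": "play_rows", "body": {
  "moves": [
    {"dx":0.0064,"dy":-0.0018,"dz":-0.0075,"ax":0,"ay":0,"az":0,"grip":0},
    {"dx":0.0057,"dy":0,"dz":0.0049,"ax":0,"ay":0,"az":0,"grip":0},
    {"dx":0.0057,"dy":0,"dz":0.0049,"ax":0,"ay":0,"az":0,"grip":0},
    {"dx":0,"dy":0,"dz":0,"ax":0,"ay":0,"az":0,"grip":0},
    {"dx":0,"dy":0,"dz":0,"ax":0,"ay":0,"az":0,"grip":0}
  ]
}}

```text
clock: 6.5
position: [0.6759, 0.0616, 0.0193]
ee_rot: [2.616, 0.573, -1.235]
ft_force: [-1.2, 0.1, 0.1]
opening: 0.0003
gripper_force: 0.0
```

Run:
```python
from h import *
s=manip.get_state(); print(s['clock'],own(s['position']),s['ft_force'])
```

```text
6.5 [-98.85898637   1.14157797  19.29467002] [-1.18410822  0.11013512  0.14368512]
```

Emit:
{"method": "play_rows", "body": {
  "moves": [
    {"dx":-0.0035,"dy":0.001,"dz":0.0038,"ax":0,"ay":0,"az":0,"grip":0},
    {"dx":-0.0035,"dy":0.001,"dz":0.0038,"ax":0,"ay":0,"az":0,"grip":0},
    {"dx":0,"dy":0,"dz":0,"ax":0,"ay":0,"az":0,"grip":0}
  ]
}}

```text
clock: 6.75
position: [0.6672, 0.0549, 0.0202]
ee_rot: [2.616, 0.572, -1.235]
ft_force: [0.2, -0.5, 0.4]
opening: 0.0003
gripper_force: 0.0
```

Run:
```python
from h import *
s=manip.get_state(); p=own(s['position']);print(s['clock'],p,s['ft_force'])
```

```text
6.75 [-87.89915756   1.57308822  20.16422437] [ 0.24604902 -0.46346287  0.35087644]
```

Run:
```python
from h import *
Rc=R.from_rotvec(manip.get_state()['ee_rot']); p=own(manip.get_state()['position'])
y=p[1]
for th in(0,5,10,15,20,25,30,35,40,45,50,55,60,65,69,73,77,81,85,89,93,96):
    t=np.radians(th); e=np.interp(th,[0,40,80,100],[-25,-15,-14,-13])
    q=np.array([80-168*np.cos(t)+e*np.sin(t),y,61+168*np.sin(t)+e*np.cos(t)])
    d=Rc.inv().apply(B@(q-p)); print(th,q.round(0),d.round(1)); p=q
```

```text
0 [-88.   2.  36.] [-12.2   0.1 -10.1]
5 [-89.   2.  52.] [-11.5  -0.1 -11.2]
10 [-89.   2.  68.] [-12.4   0.2 -10.1]
15 [-88.   2.  84.] [-13.3   0.4  -8.9]
20 [-85.   2. 100.] [-14.1   0.7  -7.6]
25 [-80.   2. 115.] [-14.7   0.9  -6.3]
30 [-74.   2. 130.] [-15.2   1.2  -4.9]
35 [-67.   2. 144.] [-15.5   1.4  -3.4]
40 [-58.   2. 157.] [-15.8   1.7  -2. ]
45 [-49.   2. 169.] [-14.7   1.7  -0.6]
50 [-39.   2. 180.] [-14.7   1.9   0.7]
55 [-28.   2. 190.] [-14.6   2.    2. ]
60 [-17.   2. 199.] [-14.3   2.2   3.3]
65 [ -4.   2. 207.] [-13.9   2.3   4.5]
69 [  6.   2. 213.] [-10.8   1.9   4.5]
73 [ 17.   2. 218.] [-10.5   2.    5.2]
77 [ 28.   2. 222.] [-10.1   2.    6. ]
81 [ 40.   2. 225.] [-9.6  2.1  6.7]
85 [ 52.   2. 227.] [-9.2  2.1  7.4]
89 [ 64.   2. 229.] [-8.6  2.1  8. ]
93 [ 75.   2. 229.] [-8.   2.1  8.6]
96 [ 84.   2. 229.] [-5.6  1.6  6.8]
```

Emit:
{"method": "play_rows", "body": {
  "moves": [
    {"dx":-0.006,"dy":0,"dz":-0.005,"ax":0,"ay":0,"az":0,"grip":0},
    {"dx":-0.006,"dy":0,"dz":-0.005,"ax":0,"ay":0,"az":0,"grip":0},
    {"dx":-0.0115,"dy":0,"dz":-0.0112,"ax":0,"ay":0,"az":0,"grip":0},
    {"dx":-0.0124,"dy":0.0002,"dz":-0.0101,"ax":0,"ay":0,"az":0,"grip":0},
    {"dx":0,"dy":0,"dz":0,"ax":0,"ay":0,"az":0,"grip":0}
  ]
}}

```text
clock: 7.17
position: [0.6717, 0.0571, 0.0731]
ee_rot: [2.621, 0.573, -1.224]
ft_force: [1.4, 0.7, 0.1]
opening: 0.0008
gripper_force: 0.5
```

Run:
```python
from h import *
s=manip.get_state(); p=own(s['position']);print(s['clock'],p,s['ft_force'],s['joints'])
cap('scene','s3.png')
a=cv2.imread('pics/s3.png')[90:290,250:450]; cv2.imwrite('pics/s3c.png',cv2.resize(a,None,fx=2.5,fy=2.5,interpolation=2))
```

```text
7.1667 [-92.80631161   2.40316687  73.07530791] [1.44034324 0.72115959 0.13321148] [ 0.15757891  0.95583518  1.08221827 -0.23611647  1.94930602  1.30969476]
```

View pics/s3c.png

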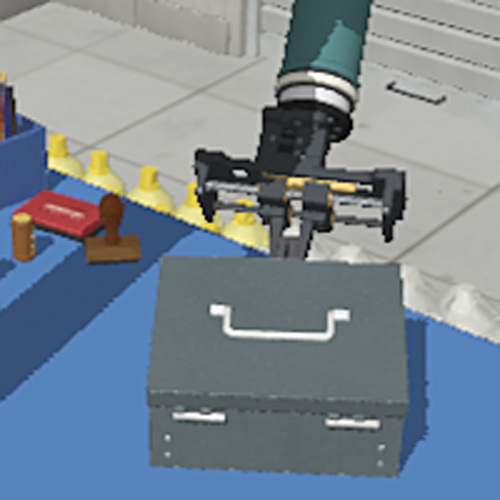

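In s3c the lid's far edge has risen by 11 px, which is about 10° open, so the finger is holding it. I continue along the arc.

Emit:
{"method": "play_rows", "body": {
  "moves": [
    {"dx":-0.0143,"dy":0.0007,"dz":-0.0073,"ax":0,"ay":0,"az":0,"grip":0},
    {"dx":-0.0151,"dy":0.001,"dz":-0.006,"ax":0,"ay":0,"az":0,"grip":0},
    {"dx":-0.0147,"dy":0.0009,"dz":-0.0063,"ax":0,"ay":0,"az":0,"grip":0},
    {"dx":-0.0152,"dy":0.0012,"dz":-0.0049,"ax":0,"ay":0,"az":0,"grip":0},
    {"dx":-0.0155,"dy":0.0014,"dz":-0.0034,"ax":0,"ay":0,"az":0,"grip":0}
  ]
}}

```text
clock: 7.63
position: [0.6472, 0.0411, 0.1449]
ee_rot: [2.617, 0.573, -1.233]
ft_force: [-0.2, 0.3, -1.9]
opening: 0.0006
gripper_force: 0.8
```

Emit:
{"method": "play_rows", "body": {
  "moves": [
    {"dx":-0.0158,"dy":0.0017,"dz":-0.002,"ax":0,"ay":0,"az":0,"grip":0},
    {"dx":-0.0147,"dy":0.0017,"dz":-0.0006,"ax":0,"ay":0,"az":0,"grip":0},
    {"dx":-0.0147,"dy":0.0019,"dz":0.0007,"ax":0,"ay":0,"az":0,"grip":0},
    {"dx":0,"dy":0,"dz":0,"ax":0,"ay":0,"az":0,"grip":0}
  ]
}}

```text
clock: 7.97
position: [0.6247, 0.0242, 0.1836]
ee_rot: [2.619, 0.57, -1.229]
ft_force: [0.3, 0.2, 0.0]
opening: 0.0004
gripper_force: 0.3
```

Run:
```python
from h import *
s=manip.get_state(); p=own(s['position']);print(s['clock'],p,s['ft_force'],s['joints'])
cap('scene','s4.png')
a=cv2.imread('pics/s4.png')[50:290,250:490]; cv2.imwrite('pics/s4c.png',cv2.resize(a,None,fx=2.2,fy=2.2,interpolation=2))
```

```text
7.9667 [-35.44065449   2.09272691 183.62317688] [0.33509331 0.18233811 0.02668014] [ 0.12864849  0.75758484  1.21632462 -0.26609027  2.0092684   1.2652659 ]
```

View pics/s4c.png

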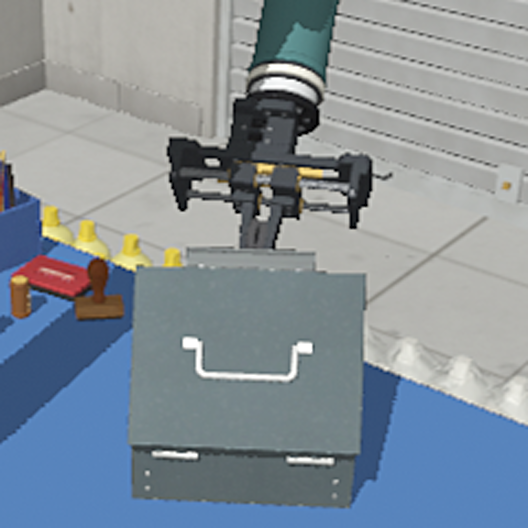

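In s4c the lid stands at about 50°, with the lip at (250,258) held by the fingers. I carry on past 90°.

Emit:
{"method": "play_rows", "body": {
  "moves": [
    {"dx":-0.0146,"dy":0.002,"dz":0.002,"ax":0,"ay":0,"az":0,"grip":0},
    {"dx":-0.0143,"dy":0.0022,"dz":0.0033,"ax":0,"ay":0,"az":0,"grip":0},
    {"dx":-0.0139,"dy":0.0023,"dz":0.0045,"ax":0,"ay":0,"az":0,"grip":0},
    {"dx":-0.0108,"dy":0.0019,"dz":0.0045,"ax":0,"ay":0,"az":0,"grip":0},
    {"dx":-0.0105,"dy":0.002,"dz":0.0052,"ax":0,"ay":0,"az":0,"grip":0}
  ]
}}

```text
clock: 8.43
position: [0.5783, -0.0074, 0.2166]
ee_rot: [2.617, 0.573, -1.233]
ft_force: [0.5, 0.3, -0.6]
opening: 0.0008
gripper_force: 0.3
```

Emit:
{"method": "play_rows", "body": {
  "moves": [
    {"dx":-0.0101,"dy":0.002,"dz":0.006,"ax":0,"ay":0,"az":0,"grip":0},
    {"dx":-0.0096,"dy":0.0021,"dz":0.0067,"ax":0,"ay":0,"az":0,"grip":0},
    {"dx":-0.0092,"dy":0.0021,"dz":0.0074,"ax":0,"ay":0,"az":0,"grip":0},
    {"dx":-0.0086,"dy":0.0021,"dz":0.008,"ax":0,"ay":0,"az":0,"grip":0},
    {"dx":-0.008,"dy":0.0021,"dz":0.0086,"ax":0,"ay":0,"az":0,"grip":0}
  ]
}}

```text
clock: 8.85
position: [0.5306, -0.041, 0.2286]
ee_rot: [2.617, 0.573, -1.234]
ft_force: [-0.4, 0.2, -1.0]
opening: 0.0006
gripper_force: 0.1
```

Run:
```python
from h import *
s=manip.get_state(); p=own(s['position']);print(s['clock'],p,s['ft_force'],s['joints'])
for q in((-10,0,0),(0,0,10)): ownshift(*q)
```

```text
8.85 [ 79.05410144   1.14183708 228.6126912 ] [-0.43926485  0.20859923 -0.99509773] [ 0.06061372  0.53653944  1.48365532 -0.31514282  1.94984144  1.21230904]
(-10, 0, 0) -> [ 6.2 -1.8 -7.6]
(0, 0, 10) -> [-7.7  0.1 -6.3]
```

Emit:
{"method": "play_rows", "body": {
  "moves": [
    {"dx":0.0217,"dy":-0.0063,"dz":-0.0266,"ax":0,"ay":0,"az":0,"grip":0},
    {"dx":0.0217,"dy":-0.0063,"dz":-0.0266,"ax":0,"ay":0,"az":0,"grip":0},
    {"dx":0.0217,"dy":-0.0063,"dz":-0.0266,"ax":0,"ay":0,"az":0,"grip":0},
    {"dx":-0.02,"dy":0,"dz":-0.0164,"ax":0,"ay":0,"az":0,"grip":0},
    {"dx":-0.02,"dy":0,"dz":-0.0164,"ax":0,"ay":0,"az":0,"grip":0}
  ]
}}

```text
clock: 9.27
position: [0.6162, 0.0213, 0.2757]
ee_rot: [2.611, 0.576, -1.246]
ft_force: [0.1, -0.1, 0.5]
opening: 0.0006
gripper_force: 0.0
```

Emit:
{"method": "play_rows", "body": {
  "moves": [
    {"dx":-0.02,"dy":0,"dz":-0.0164,"ax":0,"ay":0,"az":0,"grip":1},
    {"dx":-0.02,"dy":0,"dz":-0.0164,"ax":0,"ay":0,"az":0,"grip":1},
    {"dx":0,"dy":0,"dz":0,"ax":0,"ay":0,"az":0,"grip":1}
  ]
}}

```text
clock: 9.52
position: [0.6171, 0.0208, 0.3379]
ee_rot: [2.621, 0.571, -1.223]
ft_force: [-0.4, 0.3, 1.1]
opening: 0.0182
gripper_force: 0.0
```

Run:
```python
from h import *
import pickle
s=manip.get_state(); p=own(s['position']);print(s['clock'],s['position'],p,s['ft_force'],s['joints'])
a=cap('scene','s5.png'); b=cap('top','t5.png'); pickle.dump((a,b),open('5.pkl','wb'))
A=cv2.resize(a[0][150:350,140:440],None,fx=1.45,fy=1.45,interpolation=2); C=cv2.resize(b[0][130:330,140:400],None,fx=1.35,fy=1.35,interpolation=2)
m=np.zeros((max(A.shape[0],C.shape[0]),A.shape[1]+C.shape[1],3),np.uint8); m[:A.shape[0],:A.shape[1]]=A; m[:C.shape[0],A.shape[1]:]=C
cv2.imwrite('pics/m5.png',m); print(m.shape)
for th in(90,100):
  t=np.radians(th); l=[wor((80-183*np.cos(t),y,61+183*np.sin(t))) for y in(-58,58)]
  print(th,[proj(a,q).round(0) for q in l],[proj(b,q).round(0) for q in l])
```

```text
9.5167 [0.61711072 0.02084233 0.337939  ] [-27.31992811   0.5031134  337.93899566] [-0.41899725  0.3260784   1.100814  ] [ 0.12615601  0.64269369  1.11372338 -0.3051498   2.21291485  1.19165373]
(290, 786, 3)
90 [array([331., 172.]), array([396., 174.])] [array([316., 256.]), array([360., 224.])]
100 [array([330., 182.]), array([397., 184.])] [array([324., 268.]), array([369., 236.])]
```

View pics/m5.png

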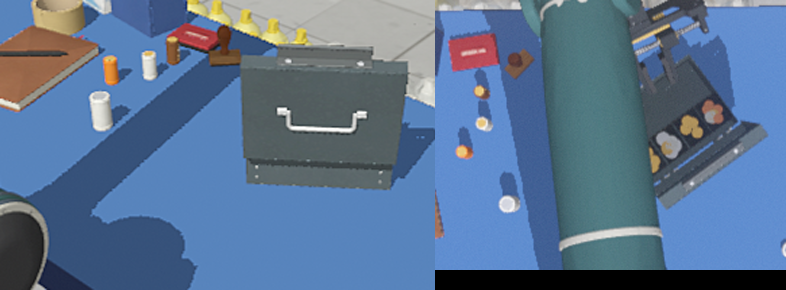

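The lip's left end in the scene half maps to (332,182), which matches 100°, so the lid is on its stop. Both rolls still stand in place. Next I fetch the large roll.

Emit:
{"method": "play_rows", "body": {
  "moves": [
    {"dx":0,"dy":0,"dz":0,"ax":0,"ay":7.1,"az":0,"grip":0.6},
    {"dx":0,"dy":0,"dz":0,"ax":0,"ay":7.1,"az":0,"grip":0.6},
    {"dx":0,"dy":0,"dz":0,"ax":0,"ay":7.1,"az":0,"grip":0.6},
    {"dx":0,"dy":0,"dz":0,"ax":0,"ay":7.1,"az":0,"grip":0.6},
    {"dx":0,"dy":0,"dz":0,"ax":0,"ay":7.1,"az":0,"grip":0.6}
  ]
}}

```text
clock: 10.03
position: [0.6161, 0.0209, 0.3305]
ee_rot: [2.982, 0.658, -0.386]
ft_force: [0.5, -0.0, -0.8]
opening: 0.0527
gripper_force: 0.0
```

Emit:
{"method": "play_rows", "body": {
  "moves": [
    {"dx":0,"dy":0,"dz":0,"ax":0,"ay":7.1,"az":0,"grip":0.6},
    {"dx":0,"dy":0,"dz":0,"ax":0,"ay":7.1,"az":0,"grip":0.6},
    {"dx":0,"dy":0,"dz":0,"ax":0,"ay":0,"az":-5,"grip":0.6},
    {"dx":0,"dy":0,"dz":0,"ax":0,"ay":0,"az":-5,"grip":0.6},
    {"dx":0,"dy":0,"dz":0,"ax":0,"ay":0,"az":0,"grip":0.6}
  ]
}}

```text
clock: 10.45
position: [0.6142, 0.0202, 0.3301]
ee_rot: [2.987, 0.942, -0.026]
ft_force: [-0.8, -0.2, 0.2]
opening: 0.053
gripper_force: 0.0
```

Run:
```python
from h import *
import pickle
a,b=pickle.load(open('5.pkl','rb'))
f=lambda p:((p[0]-435)/1.35+140-.3,p[1]/1.35+130-.3); g=lambda p:(p[0]/1.45+140-.3,p[1]/1.45+150-.3)
for z,p,q in((.054,(508,205),(100,97)),(.044,(483,124),(150,55))): print(back(b,*f(p),z),back(a,*g(q),z))
# rolls segmented as light grey/white pixels
def blob(im,x0,x1,y0,y1):
    r=im[y0:y1,x0:x1].astype(int); m=(r.min(2)>100)&(r.max(2)-r.min(2)<45); v,u=np.nonzero(m); return u.min()+x0,u.max()+x0,v.min()+y0,v.max()+y0,len(u)
print('scene L',blob(a[0],195,225,205,250),'S',blob(a[0],232,252,180,208)); print('top L',blob(b[0],180,212,265,300),'S',blob(b[0],165,190,208,235))
s=manip.get_state(); print(s['clock'],s['position'],s['joints']); plan([.448,.304,.15],tool(0,35.2))
for n,p,r,h in(('L',(.448,.304),.015,.054),('S',(.5975,.3525),.0115,.044)):
  for k,c in(('scene',a),('top',b)):
    P=np.array([proj(c,[p[0]+r*np.cos(t),p[1]+r*np.sin(t),z]) for t in np.linspace(0,6.28,60) for z in(0,h)]); print(n,k,P.min(0).round(1),P.max(0).round(1))
```

```text
[0.44454623 0.30273063 0.054     ] [0.44821476 0.30427561 0.054     ]
[0.59393124 0.34998809 0.044     ] [0.59840516 0.35063604 0.044     ]
scene L (np.int64(201), np.int64(217), np.int64(206), np.int64(240), 367) S (np.int64(238), np.int64(248), np.int64(185), np.int64(205), 169)
top L (np.int64(187), np.int64(202), np.int64(275), np.int64(286), 159) S (np.int64(170), np.int64(182), np.int64(216), np.int64(226), 72)
10.45 [0.61424564 0.02021846 0.33013249] [ 1.39224800e-04  1.16941682e-01  1.61094106e+00 -1.41561606e-02
  1.42694704e+00  9.62046110e-01]
shift [  30.  -328.5  178.3] rows 8.992559224718612
turn [ 0.22  1.08 -0.19] rows 0.15102871014492864
L scene [201.7 213. ] [217.9 241.1]
L top [187.1 274. ] [203.5 286.3]
S scene [237.4 185.2] [248.3 205.9]
S top [169.6 215.5] [182.9 226.3]
```

Emit:
{"method": "play_rows", "body": {
  "moves": [
    {"dx":0.003,"dy":-0.0328,"dz":0.0178,"ax":0,"ay":0,"az":0,"grip":0.6},
    {"dx":0.003,"dy":-0.0328,"dz":0.0178,"ax":0,"ay":0,"az":0,"grip":0.6},
    {"dx":0.003,"dy":-0.0328,"dz":0.0178,"ax":0,"ay":0,"az":0,"grip":0.6},
    {"dx":0.003,"dy":-0.0328,"dz":0.0178,"ax":0,"ay":0,"az":0,"grip":0.6},
    {"dx":0.003,"dy":-0.0328,"dz":0.0178,"ax":0,"ay":0,"az":0,"grip":0.6}
  ]
}}

```text
clock: 10.87
position: [0.532, 0.1634, 0.2393]
ee_rot: [2.988, 0.935, -0.026]
ft_force: [-0.1, -0.1, -0.1]
opening: 0.0527
gripper_force: 0.0
```

Emit:
{"method": "play_rows", "body": {
  "moves": [
    {"dx":0.003,"dy":-0.0328,"dz":0.0178,"ax":0,"ay":0,"az":0,"grip":0.6},
    {"dx":0.003,"dy":-0.0328,"dz":0.0178,"ax":0,"ay":0,"az":0,"grip":0.6},
    {"dx":0.003,"dy":-0.0328,"dz":0.0178,"ax":0,"ay":0,"az":0,"grip":0.6},
    {"dx":0.003,"dy":-0.0328,"dz":0.0178,"ax":0,"ay":0,"az":0,"grip":0.6},
    {"dx":0.003,"dy":-0.0328,"dz":0.0178,"ax":0,"ay":1,"az":0,"grip":0.6}
  ]
}}

```text
clock: 11.28
position: [0.4496, 0.3053, 0.1493]
ee_rot: [2.992, 0.937, 0.001]
ft_force: [0.8, -0.0, 1.2]
opening: 0.0533
gripper_force: 0.0
```

Emit:
{"method": "play_rows", "body": {
  "moves": [
    {"dx":0,"dy":0,"dz":0,"ax":0,"ay":0,"az":0,"grip":0.6},
    {"dx":0,"dy":0,"dz":0,"ax":0,"ay":0,"az":0,"grip":0.6}
  ]
}}

```text
clock: 11.45
position: [0.4482, 0.3044, 0.1487]
ee_rot: [2.989, 0.943, -0.005]
ft_force: [0.7, 0.0, 0.4]
opening: 0.0528
gripper_force: 0.0
```

Run:
```python
from h import *
s=manip.get_state(); print(s['clock'],s['position'],s['opening'],s['joints']); plan([.447,.304,.015],tool(0,35.2))
```

```text
11.45 [0.44824418 0.30435578 0.14866521] 0.05278400288071851 [ 0.55422145  0.09141537  1.97948834 -0.00669984  1.07540866  1.51682421]
shift [ -0.5  -1.2 133.7] rows 3.2055508873118117
turn [ 0.32  0.29 -0.17] rows 0.04487778405314537
```

Emit:
{"method": "play_rows", "body": {
  "moves": [
    {"dx":0,"dy":-0.001,"dz":0.034,"ax":0,"ay":0,"az":0,"grip":0.6},
    {"dx":0,"dy":0,"dz":0.034,"ax":0.3,"ay":0.3,"az":0,"grip":0.6},
    {"dx":0,"dy":0,"dz":0.03,"ax":0,"ay":0,"az":0,"grip":0.6},
    {"dx":0,"dy":0,"dz":0.02,"ax":0,"ay":0,"az":0,"grip":0.6},
    {"dx":0,"dy":0,"dz":0.0155,"ax":0,"ay":0,"az":0,"grip":0.6}
  ]
}}

```text
clock: 11.87
position: [0.4509, 0.3031, 0.016]
ee_rot: [-2.998, -0.939, -0.005]
ft_force: [0.3, 0.4, 0.1]
opening: 0.0526
gripper_force: 0.0
```

Emit:
{"method": "play_rows", "body": {
  "moves": [
    {"dx":0,"dy":0,"dz":0,"ax":0,"ay":0,"az":0,"grip":0.4},
    {"dx":0,"dy":0,"dz":0,"ax":0,"ay":0,"az":0,"grip":0.2},
    {"dx":0,"dy":0,"dz":0,"ax":0,"ay":0,"az":0,"grip":0.1},
    {"dx":0,"dy":0,"dz":0,"ax":0,"ay":0,"az":0,"grip":0},
    {"dx":0,"dy":0,"dz":0,"ax":0,"ay":0,"az":0,"grip":0}
  ],
  "newtons": 15
}}

```text
clock: 12.28
position: [0.4526, 0.3056, 0.02]
ee_rot: [-2.995, -0.942, -0.015]
ft_force: [-0.0, 0.6, 2.0]
opening: 0.0284
gripper_force: 14.8
```

Emit:
{"method": "play_rows", "body": {
  "moves": [
    {"dx":0,"dy":0,"dz":0,"ax":0,"ay":0,"az":0,"grip":0},
    {"dx":0,"dy":0,"dz":0,"ax":0,"ay":0,"az":0,"grip":0},
    {"dx":0,"dy":0,"dz":0,"ax":0,"ay":0,"az":0,"grip":0}
  ],
  "newtons": 15
}}

```text
clock: 12.53
position: [0.4525, 0.3057, 0.0198]
ee_rot: [-2.995, -0.943, -0.015]
ft_force: [1.1, 0.3, 5.4]
opening: 0.0287
gripper_force: 14.8
```

Emit:
{"method": "play_rows", "body": {
  "moves": [
    {"dx":0,"dy":0,"dz":-0.005,"ax":0,"ay":0,"az":0,"grip":0},
    {"dx":0,"dy":0,"dz":-0.015,"ax":0,"ay":0,"az":0,"grip":0},
    {"dx":0,"dy":0,"dz":-0.03,"ax":0,"ay":0,"az":0,"grip":0},
    {"dx":0,"dy":0,"dz":-0.03,"ax":0,"ay":0,"az":0,"grip":0},
    {"dx":0,"dy":0,"dz":-0.03,"ax":0,"ay":0,"az":0,"grip":0}
  ]
}}

```text
clock: 12.95
position: [0.4487, 0.3036, 0.1281]
ee_rot: [-2.996, -0.943, -0.003]
ft_force: [0.4, 0.1, -2.3]
opening: 0.0285
gripper_force: 14.9
```

Emit:
{"method": "play_rows", "body": {
  "moves": [
    {"dx":0,"dy":0,"dz":-0.02,"ax":0,"ay":0,"az":0,"grip":0},
    {"dx":0,"dy":0,"dz":0,"ax":0,"ay":0,"az":0,"grip":0},
    {"dx":0,"dy":0,"dz":0,"ax":0,"ay":0,"az":0,"grip":0},
    {"dx":0,"dy":0,"dz":0,"ax":0,"ay":0,"az":0,"grip":0}
  ]
}}

```text
clock: 13.28
position: [0.4489, 0.3036, 0.1463]
ee_rot: [-2.996, -0.943, -0.004]
ft_force: [0.2, -0.3, -3.0]
opening: 0.0287
gripper_force: 14.9
```

Run:
```python
from h import *
s=manip.get_state(); Rc=R.from_rotvec(s['ee_rot']); print(s['clock'],s['position'],s['ft_force'],s['opening'],s['joints'],Rc.as_matrix()[:,2]); plan(wor([-36,-45,170]),tool(0,35.2))
cap('scene','s6.png')
a=cv2.imread('pics/s6.png')[120:260,150:290]; cv2.imwrite('pics/s6c.png',cv2.resize(a,None,fx=4,fy=4,interpolation=2))
```

```text
13.2833 [0.4488694  0.30363925 0.14627534] [ 0.17958674 -0.34138028 -3.00347315] 0.02866381224854415 [ 5.48887313e-01  8.91621400e-02  1.98675777e+00 -1.88439114e-04
  1.06288024e+00  1.50977468e+00] [ 0.0024682   0.00131649 -0.99999609]
shift [-15.6 282.6 -23.7] rows 6.811895913409488
turn [ 0.02 -0.16 -0.25] rows 0.034853689260268536
```

Emit:
{"method": "play_rows", "body": {
  "moves": [
    {"dx":-0.0015,"dy":0.015,"dz":-0.0024,"ax":0,"ay":0,"az":0,"grip":0},
    {"dx":-0.0015,"dy":0.03,"dz":-0.0024,"ax":0,"ay":0,"az":0,"grip":0},
    {"dx":-0.0016,"dy":0.03,"dz":-0.0024,"ax":0,"ay":0,"az":0,"grip":0},
    {"dx":-0.0016,"dy":0.03,"dz":-0.0024,"ax":0,"ay":0,"az":0,"grip":0},
    {"dx":-0.0016,"dy":0.03,"dz":-0.0024,"ax":0,"ay":0,"az":0,"grip":0}
  ]
}}

```text
clock: 13.75
position: [0.5199, 0.1878, 0.1575]
ee_rot: [-2.995, -0.944, -0.002]
ft_force: [0.4, 0.5, -3.2]
opening: 0.0289
gripper_force: 14.9
```

Emit:
{"method": "play_rows", "body": {
  "moves": [
    {"dx":-0.0016,"dy":0.03,"dz":-0.0024,"ax":0,"ay":0,"az":0,"grip":0},
    {"dx":-0.0016,"dy":0.03,"dz":-0.0024,"ax":0,"ay":0,"az":0,"grip":0},
    {"dx":-0.0016,"dy":0.03,"dz":-0.0024,"ax":0,"ay":0,"az":0,"grip":0},
    {"dx":-0.0016,"dy":0.03,"dz":-0.0024,"ax":0,"ay":0,"az":0,"grip":0},
    {"dx":-0.0016,"dy":0.0275,"dz":-0.0024,"ax":0,"ay":0,"az":0,"grip":0}
  ]
}}

```text
clock: 14.17
position: [0.5981, 0.062, 0.1693]
ee_rot: [-2.995, -0.942, -0.002]
ft_force: [0.2, 0.8, -2.0]
opening: 0.0288
gripper_force: 14.9
```

Emit:
{"method": "play_rows", "body": {
  "moves": [
    {"dx":0,"dy":0,"dz":0,"ax":0,"ay":0,"az":0,"grip":0},
    {"dx":0,"dy":0,"dz":0,"ax":0,"ay":0,"az":0,"grip":0}
  ]
}}

```text
clock: 14.33
position: [0.5982, 0.0624, 0.1697]
ee_rot: [-2.995, -0.938, -0.003]
ft_force: [-0.1, 0.4, -2.1]
opening: 0.0283
gripper_force: 14.9
```

Run:
```python
from h import *
s=manip.get_state(); Rc=R.from_rotvec(s['ee_rot']); print(s['clock'],own(s['position']),s['ft_force'],s['opening']); plan(wor([-36,-45,22]),tool(0,35.2))
```

```text
14.3333 [-35.87915077 -44.36585008 169.66538621] [-0.12577535  0.40124961 -2.0717451 ] 0.028336918915302108
shift [ -0.3  -0.4 147.7] rows 3.5411701998972145
turn [-0.11 -0.15 -0.41] rows 0.0575985715507444
```

Emit:
{"method": "play_rows", "body": {
  "moves": [
    {"dx":0,"dy":0,"dz":0.015,"ax":0,"ay":0,"az":0,"grip":0},
    {"dx":0,"dy":0,"dz":0.025,"ax":0,"ay":0,"az":0,"grip":0},
    {"dx":0,"dy":0,"dz":0.025,"ax":0,"ay":0,"az":0,"grip":0},
    {"dx":0,"dy":0,"dz":0.025,"ax":0,"ay":0,"az":0,"grip":0},
    {"dx":0,"dy":0,"dz":0.02,"ax":0,"ay":0,"az":0,"grip":0}
  ]
}}

```text
clock: 14.75
position: [0.5965, 0.0653, 0.0586]
ee_rot: [-2.993, -0.944, -0.002]
ft_force: [-0.4, -0.6, -2.2]
opening: 0.0287
gripper_force: 14.9
```

Emit:
{"method": "play_rows", "body": {
  "moves": [
    {"dx":0,"dy":0,"dz":0.01,"ax":0,"ay":0,"az":0,"grip":0},
    {"dx":0,"dy":0,"dz":0.008,"ax":0,"ay":0,"az":0,"grip":0},
    {"dx":0,"dy":0,"dz":0.006,"ax":0,"ay":0,"az":0,"grip":0},
    {"dx":0,"dy":0,"dz":0.004,"ax":0,"ay":0,"az":0,"grip":0},
    {"dx":0,"dy":0,"dz":0,"ax":0,"ay":0,"az":0,"grip":0}
  ]
}}

```text
clock: 15.17
position: [0.5998, 0.0644, 0.0342]
ee_rot: [-2.995, -0.943, -0.009]
ft_force: [-0.7, -0.0, -2.2]
opening: 0.0287
gripper_force: 14.9
```

Emit:
{"method": "play_rows", "body": {
  "moves": [
    {"dx":0,"dy":0,"dz":0.0025,"ax":0,"ay":0,"az":0,"grip":0},
    {"dx":0,"dy":0,"dz":0.0025,"ax":0,"ay":0,"az":0,"grip":0},
    {"dx":0,"dy":0,"dz":0.0,"ax":0,"ay":0,"az":0,"grip":0}
  ]
}}

```text
clock: 15.42
position: [0.6003, 0.0642, 0.0297]
ee_rot: [-2.996, -0.943, -0.011]
ft_force: [-0.1, -0.1, -1.7]
opening: 0.0285
gripper_force: 14.9
```

Emit:
{"method": "play_rows", "body": {
  "moves": [
    {"dx":0,"dy":0,"dz":0.002,"ax":0,"ay":0,"az":0,"grip":0},
    {"dx":0,"dy":0,"dz":0.002,"ax":0,"ay":0,"az":0,"grip":0},
    {"dx":0,"dy":0,"dz":0.0,"ax":0,"ay":0,"az":0,"grip":0}
  ]
}}

```text
clock: 15.67
position: [0.5997, 0.0642, 0.0251]
ee_rot: [-2.995, -0.943, -0.009]
ft_force: [-0.6, 0.0, -2.1]
opening: 0.0285
gripper_force: 14.9
```

Emit:
{"method": "play_rows", "body": {
  "moves": [
    {"dx":0,"dy":0,"dz":0.002,"ax":0,"ay":0,"az":0,"grip":0},
    {"dx":0,"dy":0,"dz":0.0,"ax":0,"ay":0,"az":0,"grip":0},
    {"dx":0,"dy":0,"dz":0.0,"ax":0,"ay":0,"az":0,"grip":0}
  ]
}}

```text
clock: 15.92
position: [0.5998, 0.0643, 0.0232]
ee_rot: [-2.995, -0.943, -0.009]
ft_force: [0.3, -0.6, -2.0]
opening: 0.0291
gripper_force: 14.9
```

Run:
```python
from h import *
s=manip.get_state(); Rc=R.from_rotvec(s['ee_rot']); print(s['clock'],own(s['position']),s['ft_force'],s['opening'],s['moment'],Rc.as_matrix()[:,2],s['joints'])
```

```text
15.9167 [-38.20316983 -44.95415151  23.18796729] [ 0.3488715  -0.62515496 -2.00200545] 0.029075326844962508 [-0.05673236  0.17075862 -0.03104834] [ 0.00517154  0.00307733 -0.99998189] [0.06388759 0.34382236 1.93755389 0.00363281 0.85486217 1.0223573 ]
```

Still carrying 2 N with about 1–2 mm of gap left, so I step down to contact.

Emit:
{"method": "play_rows", "body": {
  "moves": [
    {"dx":0,"dy":0,"dz":0.001,"ax":0,"ay":0,"az":0,"grip":0},
    {"dx":0,"dy":0,"dz":0.0,"ax":0,"ay":0,"az":0,"grip":0},
    {"dx":0,"dy":0,"dz":0.0,"ax":0,"ay":0,"az":0,"grip":0}
  ]
}}

```text
clock: 16.17
position: [0.5999, 0.0643, 0.0223]
ee_rot: [-2.995, -0.943, -0.009]
ft_force: [-0.3, 0.8, -2.6]
opening: 0.0286
gripper_force: 14.9
```

Emit:
{"method": "play_rows", "body": {
  "moves": [
    {"dx":0,"dy":0,"dz":0.001,"ax":0,"ay":0,"az":0,"grip":0},
    {"dx":0,"dy":0,"dz":0.0,"ax":0,"ay":0,"az":0,"grip":0},
    {"dx":0,"dy":0,"dz":0.0,"ax":0,"ay":0,"az":0,"grip":0}
  ]
}}

```text
clock: 16.42
position: [0.6002, 0.0643, 0.0218]
ee_rot: [-2.995, -0.943, -0.01]
ft_force: [-1.5, 0.4, 0.0]
opening: 0.0285
gripper_force: 14.9
```

Emit:
{"method": "play_rows", "body": {
  "moves": [
    {"dx":0,"dy":0,"dz":0.001,"ax":0,"ay":0,"az":0,"grip":0},
    {"dx":0,"dy":0,"dz":0.0,"ax":0,"ay":0,"az":0,"grip":0},
    {"dx":0,"dy":0,"dz":0.0,"ax":0,"ay":0,"az":0,"grip":0}
  ]
}}

```text
clock: 16.67
position: [0.6003, 0.0645, 0.0216]
ee_rot: [-2.995, -0.943, -0.011]
ft_force: [-3.4, 0.9, 5.9]
opening: 0.0287
gripper_force: 14.9
```

Contact came at z 0.0218, as predicted. I relieve the press by 1 mm and release.

Emit:
{"method": "play_rows", "body": {
  "moves": [
    {"dx":0,"dy":0,"dz":-0.001,"ax":0,"ay":0,"az":0,"grip":0},
    {"dx":0,"dy":0,"dz":0,"ax":0,"ay":0,"az":0,"grip":0},
    {"dx":0,"dy":0,"dz":0,"ax":0,"ay":0,"az":0,"grip":0.36},
    {"dx":0,"dy":0,"dz":0,"ax":0,"ay":0,"az":0,"grip":0.4},
    {"dx":0,"dy":0,"dz":0,"ax":0,"ay":0,"az":0,"grip":0.5}
  ],
  "newtons": 5
}}

```text
clock: 17.08
position: [0.6001, 0.0642, 0.0213]
ee_rot: [-2.996, -0.943, -0.01]
ft_force: [0.1, -0.6, -0.2]
opening: 0.0399
gripper_force: 0.0
```

Emit:
{"method": "play_rows", "body": {
  "moves": [
    {"dx":0,"dy":0,"dz":0,"ax":0,"ay":0,"az":0,"grip":0.55},
    {"dx":0,"dy":0,"dz":0,"ax":0,"ay":0,"az":0,"grip":0.55},
    {"dx":0,"dy":0,"dz":0,"ax":0,"ay":0,"az":0,"grip":0.55}
  ]
}}

```text
clock: 17.33
position: [0.6, 0.0642, 0.0213]
ee_rot: [-2.995, -0.943, -0.01]
ft_force: [-0.1, -0.8, 0.6]
opening: 0.0484
gripper_force: 0.0
```

Emit:
{"method": "play_rows", "body": {
  "moves": [
    {"dx":0,"dy":0,"dz":-0.01,"ax":0,"ay":0,"az":0,"grip":0.55},
    {"dx":0,"dy":0,"dz":-0.02,"ax":0,"ay":0,"az":0,"grip":0.55},
    {"dx":0,"dy":0,"dz":-0.03,"ax":0,"ay":0,"az":0,"grip":0.55},
    {"dx":0,"dy":0,"dz":-0.04,"ax":0,"ay":0,"az":0,"grip":0.55},
    {"dx":0,"dy":0,"dz":-0.04,"ax":0,"ay":0,"az":0,"grip":0.55}
  ]
}}

```text
clock: 17.75
position: [0.598, 0.0638, 0.1624]
ee_rot: [-2.995, -0.943, -0.006]
ft_force: [0.3, 0.0, 0.8]
opening: 0.0485
gripper_force: 0.0
```

Run:
```python
from h import *
s=manip.get_state(); print(s['clock'],s['position'],s['ft_force'],s['opening'],s['joints']); plan([.5975,.3525,.16],tool(0,125))
```

```text
17.75 [0.59803608 0.06375217 0.16237688] [0.26727727 0.02046659 0.81646029] 0.04852232596345875 [0.06324232 0.18268034 1.84814536 0.00305114 1.10741642 1.02274028]
shift [ 164.9 -237.     3.2] rows 6.92465484198265
turn [  0.17  -0.22 -90.05] rows 12.577221705386565
```

Emit:
{"method": "play_rows", "body": {
  "moves": [
    {"dx":0.0206,"dy":-0.0296,"dz":0,"ax":0,"ay":0,"az":0,"grip":0.55},
    {"dx":0.0206,"dy":-0.0296,"dz":0,"ax":0,"ay":0,"az":0,"grip":0.55},
    {"dx":0.0206,"dy":-0.0296,"dz":0,"ax":0,"ay":0,"az":0,"grip":0.55},
    {"dx":0.0206,"dy":-0.0296,"dz":0,"ax":0,"ay":0,"az":0,"grip":0.55},
    {"dx":0.0206,"dy":-0.0296,"dz":0,"ax":0,"ay":0,"az":0,"grip":0.55}
  ]
}}

```text
clock: 18.17
position: [0.5988, 0.2457, 0.1632]
ee_rot: [-2.996, -0.942, -0.012]
ft_force: [0.6, -0.3, -0.4]
opening: 0.0484
gripper_force: 0.0
```

Emit:
{"method": "play_rows", "body": {
  "moves": [
    {"dx":0.0206,"dy":-0.0296,"dz":0,"ax":0,"ay":0,"az":0,"grip":0.55},
    {"dx":0.0206,"dy":-0.0296,"dz":0,"ax":0,"ay":0,"az":0,"grip":0.55},
    {"dx":0.0206,"dy":-0.0296,"dz":0,"ax":0,"ay":0,"az":0,"grip":0.55},
    {"dx":0,"dy":0,"dz":0,"ax":0,"ay":0,"az":-7,"grip":0.55},
    {"dx":0,"dy":0,"dz":0,"ax":0,"ay":0,"az":-7,"grip":0.55}
  ]
}}

```text
clock: 18.58
position: [0.5982, 0.3551, 0.163]
ee_rot: [-2.853, -1.314, -0.011]
ft_force: [0.3, -0.3, 0.0]
opening: 0.0485
gripper_force: 0.0
```

Emit:
{"method": "play_rows", "body": {
  "moves": [
    {"dx":0,"dy":0,"dz":0,"ax":0,"ay":0,"az":-7,"grip":0.55},
    {"dx":0,"dy":0,"dz":0,"ax":0,"ay":0,"az":-7,"grip":0.55},
    {"dx":0,"dy":0,"dz":0,"ax":0,"ay":0,"az":-7,"grip":0.55},
    {"dx":0,"dy":0,"dz":0,"ax":0,"ay":0,"az":-7,"grip":0.55},
    {"dx":0,"dy":0,"dz":0,"ax":0,"ay":0,"az":-7,"grip":0.55}
  ]
}}

```text
clock: 19.0
position: [0.5986, 0.3524, 0.163]
ee_rot: [2.328, 2.107, 0.01]
ft_force: [-0.0, 0.6, -0.2]
opening: 0.0484
gripper_force: 0.0
```

Emit:
{"method": "play_rows", "body": {
  "moves": [
    {"dx":0,"dy":0,"dz":0,"ax":0,"ay":0,"az":-7,"grip":0.55},
    {"dx":0,"dy":0,"dz":0,"ax":0,"ay":0,"az":-7,"grip":0.55},
    {"dx":0,"dy":0,"dz":0,"ax":0,"ay":0,"az":-7,"grip":0.55},
    {"dx":0,"dy":0,"dz":0,"ax":0,"ay":0,"az":-7,"grip":0.55},
    {"dx":0,"dy":0,"dz":0,"ax":0,"ay":0,"az":-7,"grip":0.5}
  ]
}}

```text
clock: 19.42
position: [0.5986, 0.3524, 0.1631]
ee_rot: [1.586, 2.708, 0.009]
ft_force: [-0.1, -0.2, -0.2]
opening: 0.0452
gripper_force: 0.0
```

Emit:
{"method": "play_rows", "body": {
  "moves": [
    {"dx":0,"dy":0,"dz":0,"ax":0,"ay":0,"az":0,"grip":0.5},
    {"dx":0,"dy":0,"dz":0,"ax":0,"ay":0,"az":0,"grip":0.5}
  ]
}}

```text
clock: 19.58
position: [0.5987, 0.3524, 0.1628]
ee_rot: [1.599, 2.701, 0.009]
ft_force: [0.4, 0.0, -0.2]
opening: 0.0441
gripper_force: 0.0
```

Run:
```python
from h import *
s=manip.get_state(); print(s['clock'],s['position'],s['opening'],s['joints']); plan([.5975,.3525,.015],tool(0,125))
```

```text
19.5833 [0.59865524 0.35238454 0.16284739] 0.04414430489719403 [ 4.96093243e-01  3.47843195e-01  1.63883357e+00  1.55476662e-04
  1.14809377e+00 -5.78750225e-03]
shift [  0.6  -2.  147.8] rows 3.5456101619578226
turn [ 0.39  0.02 -6.25] rows 0.8726192600828292
```

Emit:
{"method": "play_rows", "body": {
  "moves": [
    {"dx":0,"dy":-0.001,"dz":0.03,"ax":0.4,"ay":0,"az":-6,"grip":0.5},
    {"dx":0,"dy":-0.0005,"dz":0.04,"ax":0,"ay":0,"az":0,"grip":0.5},
    {"dx":0,"dy":0,"dz":0.035,"ax":0,"ay":0,"az":0,"grip":0.5},
    {"dx":0,"dy":0,"dz":0.025,"ax":0,"ay":0,"az":0,"grip":0.5},
    {"dx":0,"dy":0,"dz":0.017,"ax":0,"ay":0,"az":0,"grip":0.5}
  ]
}}

```text
clock: 20.0
position: [0.5953, 0.3504, 0.0116]
ee_rot: [-1.456, -2.781, 0.008]
ft_force: [-0.3, 0.2, 0.1]
opening: 0.0442
gripper_force: 0.0
```

Emit:
{"method": "play_rows", "body": {
  "moves": [
    {"dx":0,"dy":0,"dz":0,"ax":0,"ay":0,"az":0,"grip":0.5},
    {"dx":0,"dy":0,"dz":0,"ax":0,"ay":0,"az":0,"grip":0.5}
  ]
}}

```text
clock: 20.17
position: [0.5965, 0.3511, 0.0142]
ee_rot: [-1.454, -2.783, 0.005]
ft_force: [-0.0, 0.5, 1.0]
opening: 0.0441
gripper_force: 0.0
```

Emit:
{"method": "play_rows", "body": {
  "moves": [
    {"dx":0,"dy":0,"dz":0,"ax":0,"ay":0,"az":0,"grip":0.35},
    {"dx":0,"dy":0,"dz":0,"ax":0,"ay":0,"az":0,"grip":0.2},
    {"dx":0,"dy":0,"dz":0,"ax":0,"ay":0,"az":0,"grip":0},
    {"dx":0,"dy":0,"dz":0,"ax":0,"ay":0,"az":0,"grip":0},
    {"dx":0,"dy":0,"dz":0,"ax":0,"ay":0,"az":0,"grip":0}
  ],
  "newtons": 12
}}

```text
clock: 20.58
position: [0.5984, 0.3521, 0.0173]
ee_rot: [1.452, 2.785, 0.002]
ft_force: [-1.1, -0.6, 5.8]
opening: 0.0218
gripper_force: 11.9
```

Emit:
{"method": "play_rows", "body": {
  "moves": [
    {"dx":0,"dy":0,"dz":0,"ax":0,"ay":0,"az":0,"grip":0},
    {"dx":0,"dy":0,"dz":0,"ax":0,"ay":0,"az":0,"grip":0}
  ]
}}

```text
clock: 20.75
position: [0.5985, 0.3521, 0.0173]
ee_rot: [1.452, 2.785, 0.002]
ft_force: [-1.1, -1.0, 7.0]
opening: 0.0218
gripper_force: 11.9
```

Emit:
{"method": "play_rows", "body": {
  "moves": [
    {"dx":0,"dy":0,"dz":-0.005,"ax":0,"ay":0,"az":0,"grip":0},
    {"dx":0,"dy":0,"dz":-0.015,"ax":0,"ay":0,"az":0,"grip":0},
    {"dx":0,"dy":0,"dz":-0.03,"ax":0,"ay":0,"az":0,"grip":0},
    {"dx":0,"dy":0,"dz":-0.04,"ax":0,"ay":0,"az":0,"grip":0},
    {"dx":0,"dy":0,"dz":-0.04,"ax":0,"ay":0,"az":0,"grip":0}
  ]
}}

```text
clock: 21.17
position: [0.5962, 0.351, 0.1457]
ee_rot: [-1.451, -2.784, 0.005]
ft_force: [0.4, 0.5, -0.6]
opening: 0.0217
gripper_force: 11.9
```

Emit:
{"method": "play_rows", "body": {
  "moves": [
    {"dx":0,"dy":0,"dz":-0.02,"ax":0,"ay":0,"az":0,"grip":0},
    {"dx":0,"dy":0,"dz":0,"ax":0,"ay":0,"az":4,"grip":0},
    {"dx":0,"dy":0,"dz":0,"ax":0,"ay":0,"az":7,"grip":0},
    {"dx":0,"dy":0,"dz":0,"ax":0,"ay":0,"az":7,"grip":0},
    {"dx":0,"dy":0,"dz":0,"ax":0,"ay":0,"az":7,"grip":0}
  ]
}}

```text
clock: 21.58
position: [0.5974, 0.3517, 0.1666]
ee_rot: [2.028, 2.399, 0.0]
ft_force: [-0.1, -0.0, -2.3]
opening: 0.0216
gripper_force: 11.9
```

Emit:
{"method": "play_rows", "body": {
  "moves": [
    {"dx":0,"dy":0,"dz":0,"ax":0,"ay":0,"az":7,"grip":0},
    {"dx":0,"dy":0,"dz":0,"ax":0,"ay":0,"az":7,"grip":0},
    {"dx":0,"dy":0,"dz":0,"ax":0,"ay":0,"az":7,"grip":0},
    {"dx":0,"dy":0,"dz":0,"ax":0,"ay":0,"az":7,"grip":0},
    {"dx":0,"dy":0,"dz":0,"ax":0,"ay":0,"az":7,"grip":0}
  ]
}}

```text
clock: 22.0
position: [0.5973, 0.3516, 0.166]
ee_rot: [2.655, 1.678, -0.001]
ft_force: [-0.3, 0.3, -1.1]
opening: 0.0215
gripper_force: 11.9
```

Emit:
{"method": "play_rows", "body": {
  "moves": [
    {"dx":0,"dy":0,"dz":0,"ax":0,"ay":0,"az":7,"grip":0},
    {"dx":0,"dy":0,"dz":0,"ax":0,"ay":0,"az":7,"grip":0},
    {"dx":0,"dy":0,"dz":0,"ax":0,"ay":0,"az":7,"grip":0},
    {"dx":0,"dy":0,"dz":0,"ax":0,"ay":0,"az":7,"grip":0},
    {"dx":0,"dy":0,"dz":0,"ax":0,"ay":0,"az":2,"grip":0}
  ]
}}

```text
clock: 22.42
position: [0.5973, 0.3517, 0.166]
ee_rot: [2.999, 0.935, -0.001]
ft_force: [0.5, -0.4, -0.9]
opening: 0.0216
gripper_force: 11.9
```

Emit:
{"method": "play_rows", "body": {
  "moves": [
    {"dx":0,"dy":0,"dz":0,"ax":0,"ay":0,"az":0,"grip":0},
    {"dx":0,"dy":0,"dz":0,"ax":0,"ay":0,"az":0,"grip":0}
  ]
}}

```text
clock: 22.58
position: [0.5974, 0.3517, 0.1658]
ee_rot: [2.996, 0.945, -0.0]
ft_force: [-0.0, -0.2, -2.4]
opening: 0.0217
gripper_force: 11.9
```

Run:
```python
from h import *
s=manip.get_state(); print(s['clock'],s['position'],s['ft_force'],s['opening'],s['joints']); plan(wor([-37,45,165]),tool(0,35.2))
```

```text
22.5833 [0.59741716 0.35168888 0.16584718] [-0.04029931 -0.15290719 -2.41366577] 0.021726070533126765 [ 4.96258106e-01  3.47285506e-01  1.63377284e+00 -2.83437112e-04
  1.16085823e+00  1.45586750e+00]
shift [-163.9  326.7    1. ] rows 8.765496569092194
turn [ 0.01  0.02 -0.18] rows 0.024454425771374265
```

Emit:
{"method": "play_rows", "body": {
  "moves": [
    {"dx":-0.0077,"dy":0.0143,"dz":0,"ax":0,"ay":0,"az":0,"grip":0},
    {"dx":-0.0142,"dy":0.0284,"dz":0,"ax":0,"ay":0,"az":0,"grip":0},
    {"dx":-0.0142,"dy":0.0284,"dz":0,"ax":0,"ay":0,"az":0,"grip":0},
    {"dx":-0.0142,"dy":0.0284,"dz":0,"ax":0,"ay":0,"az":0,"grip":0},
    {"dx":-0.0142,"dy":0.0284,"dz":0,"ax":0,"ay":0,"az":0,"grip":0}
  ]
}}

```text
clock: 23.0
position: [0.6177, 0.2077, 0.1655]
ee_rot: [2.995, 0.945, -0.001]
ft_force: [0.9, -1.1, -2.1]
opening: 0.022
gripper_force: 11.9
```

Emit:
{"method": "play_rows", "body": {
  "moves": [
    {"dx":-0.0142,"dy":0.0284,"dz":0,"ax":0,"ay":0,"az":0,"grip":0},
    {"dx":-0.0142,"dy":0.0284,"dz":0,"ax":0,"ay":0,"az":0,"grip":0},
    {"dx":-0.0142,"dy":0.0284,"dz":0,"ax":0,"ay":0,"az":0,"grip":0},
    {"dx":-0.0142,"dy":0.0284,"dz":0,"ax":0,"ay":0,"az":0,"grip":0},
    {"dx":-0.0142,"dy":0.0284,"dz":0,"ax":0,"ay":0,"az":0,"grip":0}
  ]
}}

```text
clock: 23.42
position: [0.6407, 0.0502, 0.1657]
ee_rot: [2.995, 0.944, -0.001]
ft_force: [0.2, 0.7, -1.2]
opening: 0.0219
gripper_force: 11.9
```

Emit:
{"method": "play_rows", "body": {
  "moves": [
    {"dx":-0.0142,"dy":0.0284,"dz":0,"ax":0,"ay":0,"az":0,"grip":0},
    {"dx":-0.0142,"dy":0.0284,"dz":0,"ax":0,"ay":0,"az":0,"grip":0},
    {"dx":0,"dy":0,"dz":0,"ax":0,"ay":0,"az":0,"grip":0},
    {"dx":0,"dy":0,"dz":0,"ax":0,"ay":0,"az":0,"grip":0}
  ]
}}

```text
clock: 23.75
position: [0.65, -0.0126, 0.1656]
ee_rot: [2.998, 0.939, -0.001]
ft_force: [-0.4, -0.3, -1.8]
opening: 0.022
gripper_force: 11.9
```

Run:
```python
from h import *
s=manip.get_state(); print(s['clock'],own(s['position']),s['ft_force'],s['opening']); plan(wor([-37,45,19.3]),tool(0,35.2))
```

```text
23.75 [-34.88058512  46.82960549 165.58346921] [-0.42440758 -0.2837471  -1.82724092] 0.0219914022513215
shift [  2.2  -1.9 146.3] rows 3.5086393743661737
turn [ 0.02  0.05 -0.43] rows 0.05945254021745822
```

Emit:
{"method": "play_rows", "body": {
  "moves": [
    {"dx":0.002,"dy":-0.0015,"dz":0.015,"ax":0,"ay":0,"az":0,"grip":0},
    {"dx":0,"dy":0,"dz":0.025,"ax":0,"ay":0,"az":0,"grip":0},
    {"dx":0,"dy":0,"dz":0.025,"ax":0,"ay":0,"az":0,"grip":0},
    {"dx":0,"dy":0,"dz":0.025,"ax":0,"ay":0,"az":0,"grip":0},
    {"dx":0,"dy":0,"dz":0.02,"ax":0,"ay":0,"az":0,"grip":0}
  ]
}}

```text
clock: 24.17
position: [0.6497, -0.0065, 0.0536]
ee_rot: [-2.995, -0.946, 0.004]
ft_force: [-0.3, -0.5, -0.8]
opening: 0.0216
gripper_force: 11.9
```

Emit:
{"method": "play_rows", "body": {
  "moves": [
    {"dx":0,"dy":0,"dz":0.01,"ax":0,"ay":0,"az":0,"grip":0},
    {"dx":0,"dy":0,"dz":0.008,"ax":0,"ay":0,"az":0,"grip":0},
    {"dx":0,"dy":0,"dz":0.006,"ax":0,"ay":0,"az":0,"grip":0},
    {"dx":0,"dy":0,"dz":0.003,"ax":0,"ay":0,"az":0,"grip":0},
    {"dx":0,"dy":0,"dz":0,"ax":0,"ay":0,"az":0,"grip":0}
  ]
}}

```text
clock: 24.58
position: [0.6513, -0.0075, 0.0287]
ee_rot: [2.996, 0.944, -0.0]
ft_force: [0.5, 0.2, -2.6]
opening: 0.0217
gripper_force: 11.9
```

Emit:
{"method": "play_rows", "body": {
  "moves": [
    {"dx":0,"dy":0,"dz":0.002,"ax":0,"ay":0,"az":0,"grip":0},
    {"dx":0,"dy":0,"dz":0.0,"ax":0,"ay":0,"az":0,"grip":0},
    {"dx":0,"dy":0,"dz":0.0,"ax":0,"ay":0,"az":0,"grip":0}
  ]
}}

```text
clock: 24.83
position: [0.6517, -0.0078, 0.0273]
ee_rot: [2.996, 0.943, 0.001]
ft_force: [-0.6, 0.3, -1.0]
opening: 0.0214
gripper_force: 11.9
```

8 mm to go (contact expected at 0.0193).

Emit:
{"method": "play_rows", "body": {
  "moves": [
    {"dx":0,"dy":0,"dz":0.002,"ax":0,"ay":0,"az":0,"grip":0},
    {"dx":0,"dy":0,"dz":0.002,"ax":0,"ay":0,"az":0,"grip":0},
    {"dx":0,"dy":0,"dz":0.001,"ax":0,"ay":0,"az":0,"grip":0},
    {"dx":0,"dy":0,"dz":0.001,"ax":0,"ay":0,"az":0,"grip":0},
    {"dx":0,"dy":0,"dz":0.0,"ax":0,"ay":0,"az":0,"grip":0}
  ]
}}

```text
clock: 25.25
position: [0.6507, -0.0077, 0.02]
ee_rot: [2.996, 0.943, -0.002]
ft_force: [-0.2, 0.3, -0.3]
opening: 0.0218
gripper_force: 11.9
```

Emit:
{"method": "play_rows", "body": {
  "moves": [
    {"dx":0,"dy":0,"dz":0.001,"ax":0,"ay":0,"az":0,"grip":0},
    {"dx":0,"dy":0,"dz":0.0,"ax":0,"ay":0,"az":0,"grip":0},
    {"dx":0,"dy":0,"dz":0.0,"ax":0,"ay":0,"az":0,"grip":0}
  ]
}}

```text
clock: 25.5
position: [0.651, -0.0077, 0.0194]
ee_rot: [2.996, 0.943, -0.001]
ft_force: [0.2, 0.3, -1.8]
opening: 0.0213
gripper_force: 11.9
```

Emit:
{"method": "play_rows", "body": {
  "moves": [
    {"dx":0,"dy":0,"dz":0.001,"ax":0,"ay":0,"az":0,"grip":0},
    {"dx":0,"dy":0,"dz":0.0,"ax":0,"ay":0,"az":0,"grip":0},
    {"dx":0,"dy":0,"dz":0.0,"ax":0,"ay":0,"az":0,"grip":0}
  ]
}}

```text
clock: 25.75
position: [0.6513, -0.0076, 0.0191]
ee_rot: [2.996, 0.943, -0.0]
ft_force: [-1.7, 0.3, 3.3]
opening: 0.0217
gripper_force: 11.9
```

Contact at 0.0191–0.0194, as predicted. I release, raise the gripper and check.

Emit:
{"method": "play_rows", "body": {
  "moves": [
    {"dx":0,"dy":0,"dz":-0.0005,"ax":0,"ay":0,"az":0,"grip":0},
    {"dx":0,"dy":0,"dz":0,"ax":0,"ay":0,"az":0,"grip":0},
    {"dx":0,"dy":0,"dz":0,"ax":0,"ay":0,"az":0,"grip":0.28},
    {"dx":0,"dy":0,"dz":0,"ax":0,"ay":0,"az":0,"grip":0.32},
    {"dx":0,"dy":0,"dz":0,"ax":0,"ay":0,"az":0,"grip":0.4}
  ],
  "newtons": 5
}}

```text
clock: 26.17
position: [0.651, -0.0078, 0.0187]
ee_rot: [2.996, 0.943, -0.001]
ft_force: [0.2, -0.0, 0.7]
opening: 0.0328
gripper_force: 0.0
```

Emit:
{"method": "play_rows", "body": {
  "moves": [
    {"dx":0,"dy":0,"dz":0,"ax":0,"ay":0,"az":0,"grip":0.5},
    {"dx":0,"dy":0,"dz":0,"ax":0,"ay":0,"az":0,"grip":0.5},
    {"dx":0,"dy":0,"dz":0,"ax":0,"ay":0,"az":0,"grip":0.5}
  ]
}}

```text
clock: 26.42
position: [0.651, -0.0077, 0.0188]
ee_rot: [2.996, 0.943, -0.001]
ft_force: [-0.2, -0.1, 0.2]
opening: 0.0438
gripper_force: 0.0
```

Emit:
{"method": "play_rows", "body": {
  "moves": [
    {"dx":0,"dy":0,"dz":-0.01,"ax":0,"ay":0,"az":0,"grip":0.5},
    {"dx":0,"dy":0,"dz":-0.02,"ax":0,"ay":0,"az":0,"grip":0.5},
    {"dx":0,"dy":0,"dz":-0.03,"ax":0,"ay":0,"az":0,"grip":0.5},
    {"dx":0,"dy":0,"dz":-0.04,"ax":0,"ay":0,"az":0,"grip":0.5},
    {"dx":0,"dy":0,"dz":-0.04,"ax":0,"ay":0,"az":0,"grip":0.5}
  ]
}}

```text
clock: 26.83
position: [0.6499, -0.0076, 0.1598]
ee_rot: [-2.996, -0.943, 0.005]
ft_force: [1.0, 0.0, 0.2]
opening: 0.0445
gripper_force: 0.0
```

Emit:
{"method": "play_rows", "body": {
  "moves": [
    {"dx":0,"dy":0,"dz":-0.04,"ax":0,"ay":0,"az":0,"grip":0.5},
    {"dx":0,"dy":0,"dz":-0.04,"ax":0,"ay":0,"az":0,"grip":0.5},
    {"dx":0.022,"dy":-0.032,"dz":0,"ax":0,"ay":0,"az":0,"grip":0.5},
    {"dx":0.022,"dy":-0.032,"dz":0,"ax":0,"ay":0,"az":0,"grip":0.5},
    {"dx":0.022,"dy":-0.032,"dz":0,"ax":0,"ay":0,"az":0,"grip":0.5}
  ]
}}

```text
clock: 27.25
position: [0.651, 0.1095, 0.2419]
ee_rot: [2.997, 0.94, 0.006]
ft_force: [-0.0, 0.2, -0.5]
opening: 0.0443
gripper_force: 0.0
```

Emit:
{"method": "play_rows", "body": {
  "moves": [
    {"dx":0.022,"dy":-0.032,"dz":0,"ax":0,"ay":0,"az":0,"grip":0.5},
    {"dx":0.022,"dy":-0.032,"dz":0,"ax":0,"ay":0,"az":0,"grip":0.5},
    {"dx":0.022,"dy":-0.032,"dz":0,"ax":0,"ay":0,"az":0,"grip":0.5},
    {"dx":0.022,"dy":-0.032,"dz":0,"ax":0,"ay":0,"az":0,"grip":0.5},
    {"dx":0,"dy":-0.03,"dz":0,"ax":0,"ay":0,"az":0,"grip":0.5}
  ]
}}

```text
clock: 27.67
position: [0.633, 0.2924, 0.2394]
ee_rot: [-2.996, -0.945, -0.003]
ft_force: [-0.5, -0.5, -0.2]
opening: 0.0437
gripper_force: 0.0
```

Emit:
{"method": "play_rows", "body": {
  "moves": [
    {"dx":0,"dy":0,"dz":0,"ax":0,"ay":0,"az":0,"grip":0.5},
    {"dx":0,"dy":0,"dz":0,"ax":0,"ay":0,"az":0,"grip":0.5}
  ]
}}

```text
clock: 27.83
position: [0.6309, 0.2905, 0.2393]
ee_rot: [2.994, 0.948, -0.001]
ft_force: [0.4, -1.0, -0.9]
opening: 0.0439
gripper_force: 0.0
```

Run:
```python
from h import *
s=manip.get_state(); print(s['clock'],s['position'],s['ft_force'],s['joint_velocities'])
a=cap('scene','s9.png'); b=cap('top','t9.png')
A=a[0][120:330,180:480]; C=b[0][140:290,240:390]
A=cv2.resize(A,(360,252),interpolation=2); C=cv2.resize(C,(430,430),interpolation=2)
m=np.zeros((430,790,3),np.uint8); m[:252,:360]=A; m[:,360:]=C; cv2.imwrite('pics/m9.png',m)
```

```text
27.8333 [0.63093367 0.29054102 0.23932953] [ 0.40454528 -0.99228044 -0.94511291] [-0.04415956 -0.00325114  0.00281564 -0.01792514 -0.00604371 -0.00468823]
```

View pics/m9.png

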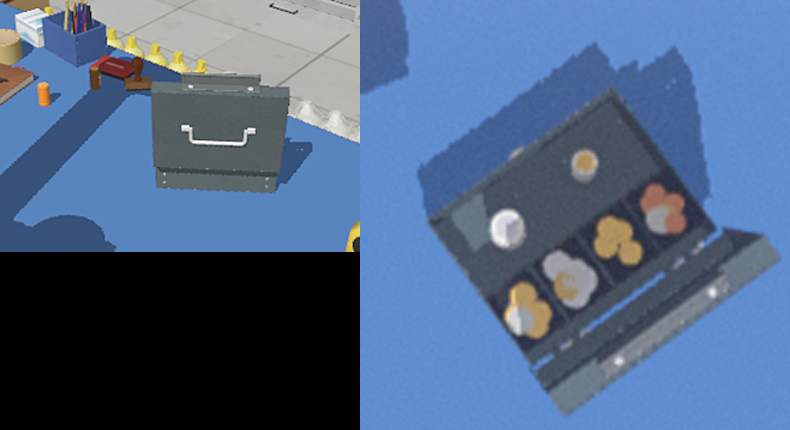

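The top crop shows both rolls upright in the front compartment, at (508,228) and (585,165). The lid is fully open, and the stamp and the look-alikes haven't moved. Handing in.

```bash
python3 -c "
from station import manip
print(manip.sign_off())"
```

```text
the job is handed in; nothing more can be done
None
```

I opened the lid onto its stop and set both coin rolls upright on the floor of the front compartment. I didn't touch the padlock, stamp, tape measure or look-alikes. I handed the job in at about 28 s of the 72 s allowed; the sign-off gave no verdict.

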